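# Gauge, fit and sort napkin-ring blanks before painting

### The job

Check these napkin-ring blanks before painting: stand the bridge gauge over the steel setting block for the right height and then over the rings, reading its slide each time, and try the rings of the right height on the fit pin. Put the rings that are as high as the block and go fully down the pin into the low plywood tray, those of the right height that will not go on the pin into the round tin, and those that are too high or too low into the cardboard carton. Finish with the gauge standing back on its cork mat; never let it tip over, leave the setting block where it stands, and do not disturb the bottles and the red pot.

Things in the scene. Friction and masses are not known exactly. Their poses are not given: they have to be found in the camera images.
- gauge: bridge height gauge, 0.33 kg, at first on its cork mat; origin = midway between its two sled feet at sole level, z up. Legs at y = +41.5 and -41.5 mm on sled feet 46 mm long (x), 15 mm wide (68 mm clear between them, 98 mm over all). A sprung slide with a flat disc foot (40 mm diameter, 6 mm thick) hangs at its centre. Over a 34 mm part the slide's rod rises to 114 mm
- gauge_beam (a point): where to hold the gauge: middle of its aluminium beam, 67 mm above the soles. The beam is 22 mm thick (x), 98 mm long (y), from 50 to 84 mm above the soles: fingers close along the gauge's x. Scale plates on its faces at y = 26 to 42 mm reach 103 mm above the soles
- slide (a joint): the gauge's sprung slide foot (m): 0 with the foot level with the soles, growing as a part pushes it up, to 0.045 at most. With both sled feet flat on the table and the foot on a part, it is the height of that part (0.030 = 30 mm). The spring presses down with 0.7 N at 0, 1.5 N at 0.034; the gauge's own weight keeps its feet down
- mat: cork mat of the gauge, fixed, 85 (x) x 130 (y) x 3 mm thick; origin = centre of its underside; the gauge's place at the end
- block: steel setting block, a solid cylinder 36 mm in diameter and 30 mm high, 0.24 kg, the right height, standing on the table among the rings; origin = centre of its underside
- pin: fit pin, fixed: a wooden base board 90 x 90 x 12 mm with an upright steel pin at its centre, 26 mm in diameter, 40 mm high above the board, its top 5 mm tapering to 19 mm; origin = centre of the board's underside
- pin_base (a point): the middle of the top of the pin's base board (12 mm above the table), where the pin stands: a ring fully on the pin has its underside here
- ring_a: a turned beech napkin-ring blank standing on the table: 46 mm outer diameter, straight round bore through it, 22 g; origin = centre of its underside, z up. Bores are 29 mm (pass the pin) or 23 mm (too tight); heights 30 mm (right), 26 or 34 mm (wrong); its letter tells nothing. May be absent (None)
- ring_b: a turned beech napkin-ring blank standing on the table: 46 mm outer diameter, straight round bore through it, 22 g; origin = centre of its underside, z up. Bores are 29 mm (pass the pin) or 23 mm (too tight); heights 30 mm (right), 26 or 34 mm (wrong); its letter tells nothing. May be absent (None)
- ring_c: a turned beech napkin-ring blank standing on the table: 46 mm outer diameter, straight round bore through it, 22 g; origin = centre of its underside, z up. Bores are 29 mm (pass the pin) or 23 mm (too tight); heights 30 mm (right), 26 or 34 mm (wrong); its letter tells nothing. May be absent (None)
- ring_d: a turned beech napkin-ring blank standing on the table: 46 mm outer diameter, straight round bore through it, 22 g; origin = centre of its underside, z up. Bores are 29 mm (pass the pin) or 23 mm (too tight); heights 30 mm (right), 26 or 34 mm (wrong); its letter tells nothing. May be absent (None)
- ring_e: a turned beech napkin-ring blank standing on the table: 46 mm outer diameter, straight round bore through it, 22 g; origin = centre of its underside, z up. Bores are 29 mm (pass the pin) or 23 mm (too tight); heights 30 mm (right), 26 or 34 mm (wrong); its letter tells nothing. May be absent (None)
- ring_f: a turned beech napkin-ring blank standing on the table: 46 mm outer diameter, straight round bore through it, 22 g; origin = centre of its underside, z up. Bores are 29 mm (pass the pin) or 23 mm (too tight); heights 30 mm (right), 26 or 34 mm (wrong); its letter tells nothing. May be absent (None)
- ring_g: a turned beech napkin-ring blank standing on the table: 46 mm outer diameter, straight round bore through it, 22 g; origin = centre of its underside, z up. Bores are 29 mm (pass the pin) or 23 mm (too tight); heights 30 mm (right), 26 or 34 mm (wrong); its letter tells nothing. May be absent (None)
- tray: low rectangular plywood tray, fixed, 125 (x) x 190 (y) x 22 mm high outside, walls 7 mm, floor 7 mm thick; origin = centre of its underside; for the good rings
- carton: open cardboard carton, fixed, 125 (x) x 140 (y) x 50 mm high, walls and floor 4 mm, limp flaps folded out over its two y ends; origin = centre of its underside; for the rings of wrong height
- tin: round open steel tin, fixed, 140 mm outer diameter, 32 mm high, walls and floor 3 mm; origin = centre of its underside; for the rings with a tight bore
- paint: yellow paint bottle, 68 mm in diameter, 190 mm high, a bystander; origin = centre of its underside
- glue: clear glue bottle, 56 mm in diameter, 150 mm high, a bystander; origin = centre of its underside
- box: small red round pot, 80 mm in diameter, 40 mm high, a bystander; origin = centre of its underside

How it is judged:
By the outcome, as a careful person would: the job done as asked, in the order asked, and still so for the second after the job is handed in, with the robot touching nothing.
Of ring_b, ring_c, ring_d, ring_e, ring_f, ring_g only 3 to 5 are there at a start; the rules pass over those that are not, and their reading is None.
At some moment in a run one of ring_a, ring_b, ring_c, ring_d, ring_e, ring_f, ring_g may be knocked a few centimetres aside while the robot is not near it.
It also fails if it takes over 210 s, if anything falls off the work surface, if the arm or the gripper's body presses on something with over 40 N, if the wrist force passes 120 N, or if a joint passes its speed limit or range.

### The arm

A 6-joint arm with a two-finger parallel gripper is mounted at the origin on the work surface. World frame = base frame: x ahead of the robot, y to its left, z up, the work surface at z = 0. Lengths are in m, angles in rad, forces in N, time in s.
With the tool pointing down it reaches from about 0.35 to 0.85 m from the base axis. Payload 8.1 kg.
Tool frame: the origin (TCP) lies between the finger pads; the fingertips stand nose_length ahead of it and the grasp point (between the pads) lies 2 mm behind it (nose_length is the distance from the TCP to the fingertips, in m); z points along the fingers, x is the direction in which the jaws open and shut, and the axes are right-handed (so a half turn about z gives the same grasp; the last joint's range is limited). The gripper opens to 93 mm and grips with 3 to 60 N. Pads are 15 mm wide; open, the fingers measure 128 mm over their backs; the gripper's body (75 mm by 188 mm) begins 65 mm behind the grasp point.
Start: joints at [1.248, 0.13, 1.488, -0, 1.523, -0.085], TCP at [0.141, 0.583, 0.236] pointing down, gripper open.
Joint ranges: [-2.96, 2.96], [-0.89, 2.26], [0.02, 2.5], [-1.34, 4.48], [0, 2.73], [-2.66, 2.66]. Speed limits (rad/s): [2.39, 2.39, 2.79, 3.14, 3.14, 3.14].

### API

Orientations are given as a rotation vector (axis times angle).
In Python, from plant import * gives the robot as it stands.
- The arm moves only by the tool carry_out, never from a script. Its argument "steps" is a list of rows, each an object with "xyz": the shift along the world's x, y, z in cm, a list of three; "rot": the turn, a rotation vector about the world's x, y, z in degrees, a list of three. In form: [{"xyz": [tx, ty, tz], "rot": [rx, ry, rz]}, ...]. A call has 1 to 10 rows; each row is the pose to reach, as a shift and turn from the pose commanded when the call began; what a row does not reach only later rows make up. A row lasts 1/10 s, in which the tool goes at most 50 mm and 8.59 degrees, less where a joint would pass 70% of its speed; a pose out of reach is approached as far as the arm can. A call with a gripper value outside its range is refused whole. "grip" is the opening, from 0 (shut) to 1 (fully open), set as the call begins (left out, the last holds). The fingers move at their own pace and stop on an object; "force" is the grip in N (left out, the last holds). Time passes only in rows, so rows that repeat a pose let the fingers close. It gives the time, the measured TCP pose, the force and the opening at its end, in the units of the state.
- read_state(): the state, without advancing time (a new reading comes with each control period).
- read_camera(name): name is "scene" or "top" or "wrist"; returns the picture (420x560x3 uint8, red, green, blue); there is no depth.
- calibration(name): a dict with "fov_y" (degrees; the focal length in pixels is half the picture's height over the tangent of half this angle, whatever the lens; pixels are square), "cx", "cy" (the principal point, pixels), "xyz" and "attitude" of the camera in the world. Camera axes: x right, y down, z forward; pixel columns grow to the right and rows downward; lengths in m; the calibration is good to about 2 mm. A picture is of the moment at which its call begins: read the wrist's pose just before it. calibration takes no time and is no camera call; for the wrist camera it gives the pose at the moment of the call.
- close_job(): hands the job in, once; it reports no verdict.
The state is a dict: "t": time; "q": joint angles; "dq": joint speeds; "joint_torque": joint torques, N m; "tool_pos": TCP position; "orientation": TCP orientation; "force": force on the tool from outside, world axes, zero at the start; "wrist_torque": the same for the moment, N m; "opening": finger opening in m.
Only numpy, scipy, OpenCV 4.12 (cv2) and the standard library are available. Lean on these libraries where they do the work, as an engineer would, in place of code of your own. Each camera call takes 0.05 s, during which the arm holds its last target.

## Working session

There is one attempt and no reset: what is moved stays moved. The work goes in short steps, Python scripts to look and compute and a tool call to move; the robot and the scene stay as the last step left them, time stands still between calls to the robot, and variables do not carry over. Pictures are saved under pics/ and viewed, and the job is handed in when it is done.

Besides the shell and the picture viewer there is one more tool, called after "Emit:" as name([rows], argument=value, ...), one row to a line, values as JSON. carry_out: Moves the arm, as the interface text tells. Its arguments: {"type":"object","properties":{"steps":{"type":"array","items":{"type":"object","properties":{"xyz":{"type":"array","items":{"type":"number"}},"rot":{"type":"array","items":{"type":"number"}}}}},"grip":{"type":"number"},"force":{"type":"number"}},"required":["steps"]}

```bash
ls -la; mkdir -p pics; python3 - <<'E'
from plant import *
import cv2
s=read_state(); print(s)
for n in ["scene","top","wrist"]:
    print(n,calibration(n))
    im=read_camera(n); cv2.imwrite(f"pics/{n}0.png",im[:,:,::-1])
E
```

```text
total 12
drwxr-xr-x  3 agent agent 4096 Dec  7 03:36 .
drwxr-xr-x 23 root  root  4096 Dec  7 03:36 ..
drwxr-xr-x  2 agent agent 4096 Dec  7 03:36 pics
{'t': 0.0, 'q': array([ 1.24756102e+00,  1.31143001e-01,  1.48931190e+00,  1.89962250e-06,
        1.52298084e+00, -8.54066371e-02]), 'dq': array([-8.15051946e-04, -7.35907469e-04, -9.43616744e-04, -4.89997544e-05,
       -8.54548092e-04, -6.25014685e-04]), 'joint_torque': array([-7.21691904e-04, -5.59828162e+01, -4.91771793e+01,  7.65514397e-02,
        3.46327003e-02, -2.19125718e-04]), 'tool_pos': array([0.14116275, 0.58259461, 0.23458035]), 'orientation': array([ 2.46849819e+00,  1.94158941e+00, -2.42079795e-03]), 'force': array([-0.94979701,  0.33207429, -0.20434954]), 'wrist_torque': array([ 0.00657595, -0.02750541, -0.00714255]), 'opening': 0.0930393342803615}
scene {'fov_y': 46.33119073296869, 'cx': 282.11048537703124, 'cy': 214.32923611130352, 'xyz': array([1.09585514, 0.51160799, 0.92009735]), 'attitude': array([-1.03804308, -2.53505044,  0.9411874 ])}
top {'fov_y': 54.16258571297577, 'cx': 281.17980304976743, 'cy': 212.54933012207687, 'xyz': array([ 0.37400724, -0.00976306,  1.27407376]), 'attitude': array([-2.1016654 ,  2.13659199, -0.22044747])}
wrist {'fov_y': 71.98333778405609, 'cx': 279.317748816726, 'cy': 215.1650836171147, 'xyz': array([0.06136384, 0.60256425, 0.38473087]), 'attitude': array([2.27494348, 1.78916005, 0.26639716])}
```

View pics/scene0.png

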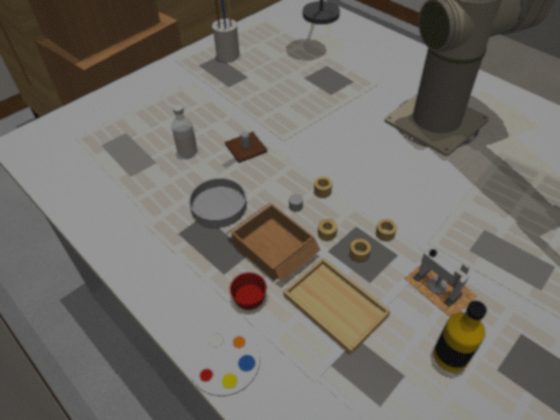

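View pics/top0.png

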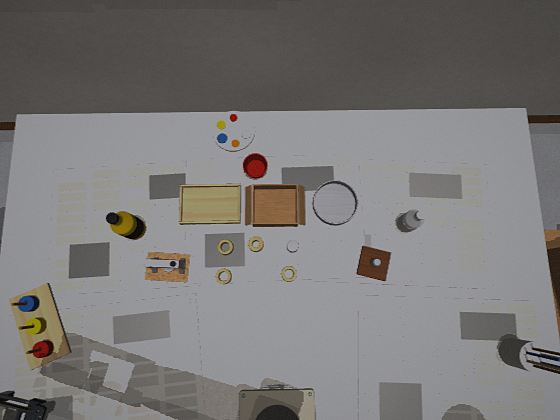

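View pics/wrist0.png

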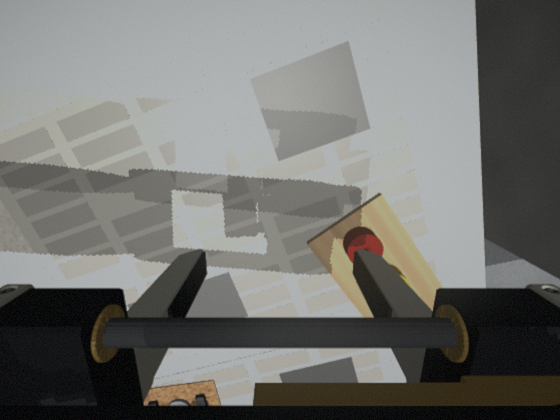

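```bash
cat > h.py <<'E'
import numpy as np, cv2
from scipy.spatial.transform import Rotation as R
def cam(c):
    f=210/np.tan(np.radians(c['fov_y']/2)); return f,c['cx'],c['cy'],np.array(c['xyz']),R.from_rotvec(c['attitude']).as_matrix()
def p2w(c,u,v,z=0):
    f,cx,cy,o,M=cam(c); d=M@np.array([(u-cx)/f,(v-cy)/f,1]); return o+d*(z-o[2])/d[2]
def w2p(c,p):
    f,cx,cy,o,M=cam(c); q=M.T@(np.array(p)-o); return np.array([cx+f*q[0]/q[2],cy+f*q[1]/q[2]])
def crop(im,x0,y0,x1,y1,s,fn):
    c=cv2.resize(im[y0:y1,x0:x1,::-1],None,fx=s,fy=s,interpolation=cv2.INTER_CUBIC); cv2.imwrite(fn,c)
E
python3 - <<'E'
import plant; print([x for x in dir(plant) if x[0]!='_'])
try: print(plant.nose_length)
except Exception as e: print(e)
from h import *
im=cv2.imread('pics/top0.png')[:,:,::-1]
crop(im,130,140,400,300,2.96,'pics/tc.png')
im=cv2.imread('pics/scene0.png')[:,:,::-1]
crop(im,180,120,480,330,2.6,'pics/sc.png')
c=plant.calibration('top')
for n,u,v,z in [('r1',225,247,.03),('r2',256,243,.03),('r3',223,276,.03),('r4',289,274,.03),('blk',292,246,.03),('pin',374,263,.012),('tin',335,203,.03),('carton',275,205,.05),('tray',210,204,.02),('pot',255,166,.04),('gauge',168,267,.003),('glue',408,225,0),('paint',130,230,0)]:
    print(n,p2w(c,u,v,z).round(3))
E
```

```text
['IKError', 'calibration', 'close_job', 'nose_length', 'read_camera', 'read_state']
0.017
r1 [0.522 0.152 0.03 ]
r2 [0.533 0.057 0.03 ]
r3 [0.435 0.157 0.03 ]
r4 [ 0.438 -0.041  0.03 ]
blk [ 0.522 -0.052  0.03 ]
pin [ 0.468 -0.303  0.012]
tin [ 0.654 -0.189  0.03 ]
carton [ 0.646 -0.002  0.05 ]
tray [0.659 0.201 0.02 ]
pot [0.775 0.059 0.04 ]
gauge [0.467 0.329 0.003]
glue [ 0.586 -0.42   0.   ]
paint [0.584 0.453 0.   ]
```

View pics/tc.png

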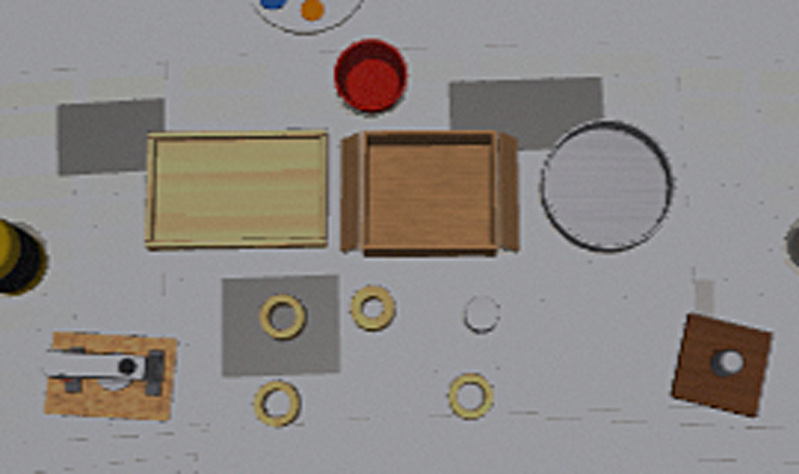

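View pics/sc.png

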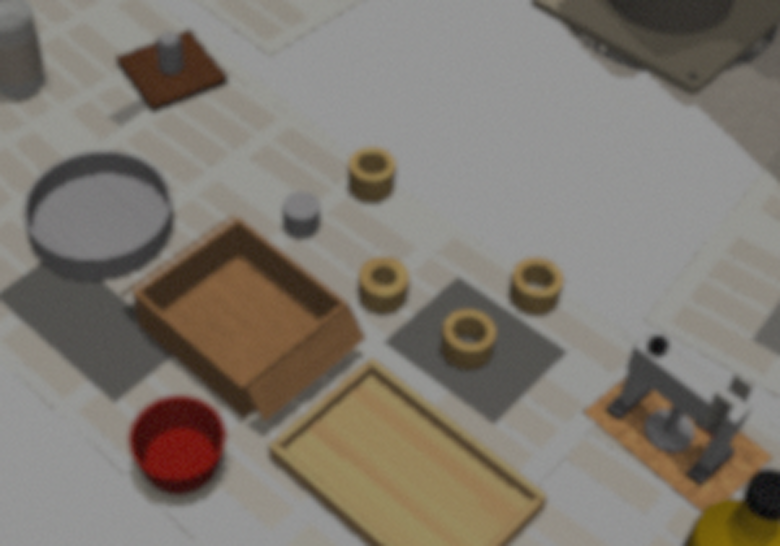

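```bash
python3 - <<'E'
from plant import *
from h import *
s=read_state();M=R.from_rotvec(s['orientation']).as_matrix();print(M.round(3))
c=calibration('wrist');f,cx,cy,o,C=cam(c)
print('cam off in tool',(M.T@(o-s['tool_pos'])).round(4));print((M.T@C).round(3))
c=calibration('top')
ct=lambda u,v,z:p2w(c,130+u/2.96,140+v/2.96,z)
m=[ct(*p,0.003) for p in [(53,332),(178,338),(170,420),(45,413)]]
print(np.round(m,3), np.mean(m,0))
for a,b in [(0,1),(3,2),(1,2),(0,3)]:
    d=m[b]-m[a]; print(np.degrees(np.arctan2(d[1],d[0])),np.linalg.norm(d))
print(ct(45,362,.084),ct(145,368,.084))
E
```

```text
[[ 0.236  0.972 -0.   ]
 [ 0.972 -0.236 -0.001]
 [-0.001 -0.    -1.   ]]
cam off in tool [ 0.0003 -0.0822 -0.15  ]
[[ 1.    -0.    -0.   ]
 [ 0.     0.956  0.294]
 [ 0.    -0.294  0.956]]
[[0.514 0.393 0.003]
 [0.505 0.263 0.003]
 [0.421 0.269 0.003]
 [0.43  0.397 0.003]] [0.46737163 0.3304294  0.003     ]
-93.68968490706806 0.13084255399298567
-94.12331717014177 0.12922569601854367
175.96792947199435 0.0845920533473866
177.07436885997802 0.08361996700666313
[0.47554355 0.37386969 0.084     ] [0.4681148  0.27650178 0.084     ]
```

Emit:
carry_out([
  {"xyz": [3.5,-2.4,0.5],"rot": [0,0,-8]},
  {"xyz": [7,-4.8,0.5],"rot": [0,0,-16]},
  {"xyz": [10.5,-7,0.5],"rot": [0,0,-24]},
  {"xyz": [14,-9.4,0.5],"rot": [0,0,-32]},
  {"xyz": [17.5,-11.8,0.5],"rot": [0,0,-40]},
  {"xyz": [21,-14,0.5],"rot": [0,0,-48]},
  {"xyz": [24.5,-16,0.5],"rot": [0,0,-56]},
  {"xyz": [28,-18,0.5],"rot": [0,0,-64]},
  {"xyz": [31,-19.5,0.5],"rot": [0,0,-72]},
  {"xyz": [33,-20.5,0.5],"rot": [0,0,-80.4]},
])

```text
t: 1.15
tool_pos: [0.4732, 0.3764, 0.2402]
orientation: [3.139, -0.122, -0.0]
force: [0.2, 1.1, -1.2]
opening: 0.0931
```

Emit:
carry_out([
  {"xyz": [0,0,0],"rot": [0,0,0]},
  {"xyz": [0,0,0],"rot": [0,0,0]},
])

```text
t: 1.35
tool_pos: [0.4712, 0.3778, 0.2401]
orientation: [3.139, -0.108, -0.002]
force: [-0.6, 0.4, -0.5]
opening: 0.0929
```

```bash
cat > look.py <<'E'
import sys
from plant import *
from h import *
s=read_state(); c=calibration('wrist'); im=read_camera('wrist')
n=sys.argv[1]; cv2.imwrite(f'pics/{n}.png',im[:,:,::-1])
import pickle; pickle.dump((s,c,im),open(f'pics/{n}.pkl','wb'))
M=R.from_rotvec(s['orientation']).as_matrix()
print('t',round(s['t'],2),'tcp',s['tool_pos'].round(4),'az',np.degrees(np.arctan2(M[1,0],M[0,0])).round(2),'F',s['force'].round(1),'op',round(s['opening'],4))
E
python3 look.py w1
```

```text
t 1.35 tcp [0.4712 0.3778 0.2401] az -3.95 F [-0.6  0.4 -0.5] op 0.0929
```

View pics/w1.png

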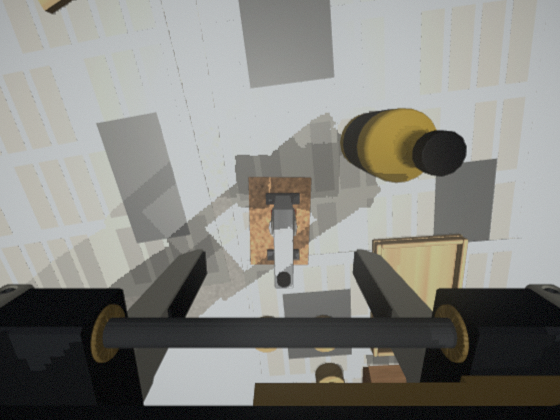

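```bash
python3 - <<'E'
from h import *
import pickle
s,c,im=pickle.load(open('pics/w1.pkl','rb'))
crop(im,230,160,350,310,5,'pics/w1c.png')
print(im.shape)
for n,p in dict(ml=(249,178),mr=(311,178),br=(309,264),bl=(251,264)).items(): print(n,p2w(c,*p,.003).round(4))
E
```

```text
(420, 560, 3)
ml [0.4311 0.3963 0.003 ]
mr [0.5145 0.3905 0.003 ]
br [0.5068 0.2628 0.003 ]
bl [0.4213 0.2687 0.003 ]
```

View pics/w1c.png

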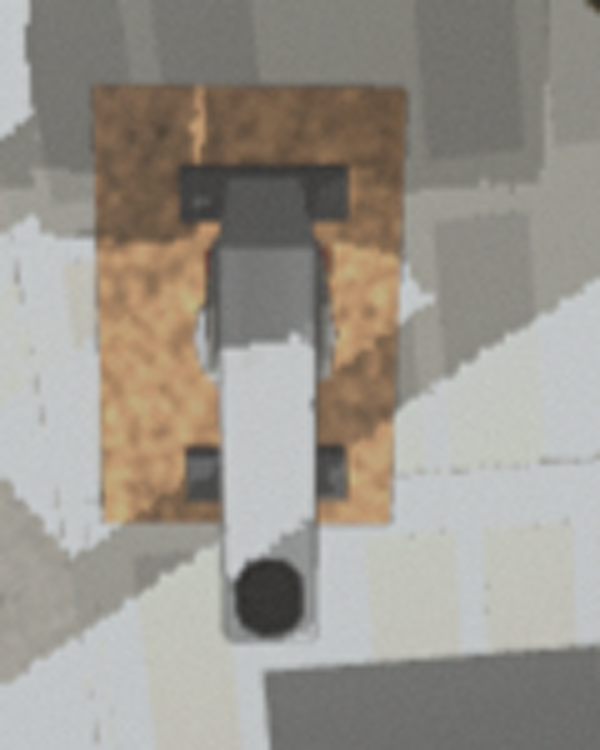

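```bash
python3 - <<'E'
from h import *
import pickle
s,c,im=pickle.load(open('pics/w1.pkl','rb'))
g=lambda u,v,z:p2w(c,230+u/5,160+v/5,z)
a=g(220,246,.087);b=g(308,246,.087);d=g(223,640,.087);e=g(318,640,.087)
n=(a+b)/2;f=(d+e)/2
print(a,b,d,e,n,f,np.linalg.norm(n-f),(n+f)/2,np.degrees(np.arctan2(*(n-f)[:2][::-1])))
print(g(265,168,.015),g(267,500,.015),(g(265,168,.015)+g(267,500,.015))/2)
E
```

```text
[0.46486341 0.37420327 0.087     ] [0.48400246 0.3728823  0.087     ] [0.45829431 0.27695891 0.087     ] [0.48083923 0.27541411 0.087     ] [0.47443294 0.37354278 0.087     ] [0.46956677 0.27618651 0.087     ] 0.0974778105704721 [0.47199985 0.32486464 0.087     ] 87.13856322118866
[0.4754756  0.37441022 0.015     ] [0.46969629 0.27773487 0.015     ] [0.47258595 0.32607255 0.015     ]
```

Emit:
carry_out([
  {"xyz": [0.1,-2.7,0],"rot": [0,0,0.8]},
  {"xyz": [0.1,-5.3,-1],"rot": [0,0,0.8]},
  {"xyz": [0.1,-5.3,-5],"rot": [0,0,0.8]},
  {"xyz": [0.1,-5.3,-9],"rot": [0,0,0.8]},
  {"xyz": [0.1,-5.3,-12],"rot": [0,0,0.8]},
  {"xyz": [0.1,-5.3,-15],"rot": [0,0,0.8]},
  {"xyz": [0.1,-5.3,-17.2],"rot": [0,0,0.8]},
  {"xyz": [0.1,-5.3,-17.2],"rot": [0,0,0.8]},
])

```text
t: 2.2
tool_pos: [0.4686, 0.3245, 0.0648]
orientation: [3.137, -0.083, -0.01]
force: [-0.4, 0.7, 0.4]
opening: 0.0931
```

Emit:
carry_out([
  {"xyz": [0,0,0],"rot": [0,0,0]},
  {"xyz": [0,0,0],"rot": [0,0,0]},
  {"xyz": [0,0,0],"rot": [0,0,0]},
  {"xyz": [0,0,0],"rot": [0,0,0]},
  {"xyz": [0,0,0],"rot": [0,0,0]},
  {"xyz": [0,0,0],"rot": [0,0,0]},
], grip=0.15, force=20)

```text
t: 2.8
tool_pos: [0.4725, 0.3252, 0.069]
orientation: [-3.14, 0.088, -0.001]
force: [-0.1, -0.4, 0.8]
opening: 0.0495
```

```bash
python3 look.py w2
```

```text
t 2.8 tcp [0.4725 0.3252 0.069 ] az -3.22 F [-0.1 -0.4  0.8] op 0.0495
```

View pics/w2.png

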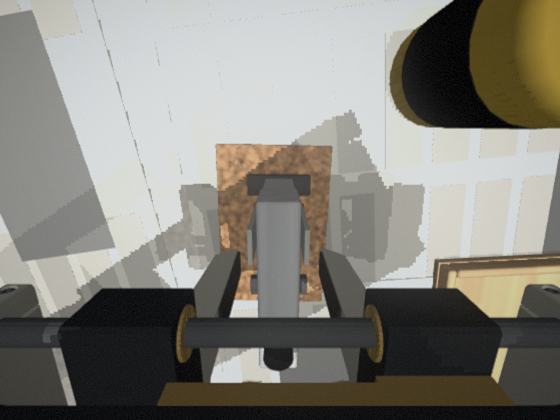

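Emit:
carry_out([
  {"xyz": [0,0,0],"rot": [0,0,0]},
  {"xyz": [0,0,0],"rot": [0,0,0]},
  {"xyz": [0,0,0],"rot": [0,0,0]},
  {"xyz": [0,0,0],"rot": [0,0,0]},
  {"xyz": [0,0,0],"rot": [0,0,0]},
  {"xyz": [0,0,0],"rot": [0,0,0]},
  {"xyz": [0,0,0],"rot": [0,0,0]},
])

```text
t: 3.55
tool_pos: [0.4722, 0.3251, 0.0685]
orientation: [3.14, -0.088, -0.0]
force: [0.3, 0.1, -1.1]
opening: 0.0221
```

Emit:
carry_out([
  {"xyz": [0,0,1],"rot": [0,0,0]},
  {"xyz": [0,0,3],"rot": [0,0,0]},
  {"xyz": [0,0,6],"rot": [0,0,0]},
  {"xyz": [0,0,8],"rot": [0,0,0]},
  {"xyz": [0,0,8],"rot": [0,0,0]},
  {"xyz": [0,0,8],"rot": [0,0,0]},
])

```text
t: 4.15
tool_pos: [0.4724, 0.3252, 0.1486]
orientation: [-3.14, 0.088, -0.001]
force: [-0.7, -0.5, -3.8]
opening: 0.0219
```

```bash
python3 look.py w3
```

```text
t 4.15 tcp [0.4724 0.3252 0.1486] az -3.22 F [-0.7 -0.5 -3.8] op 0.0219
```

View pics/w3.png

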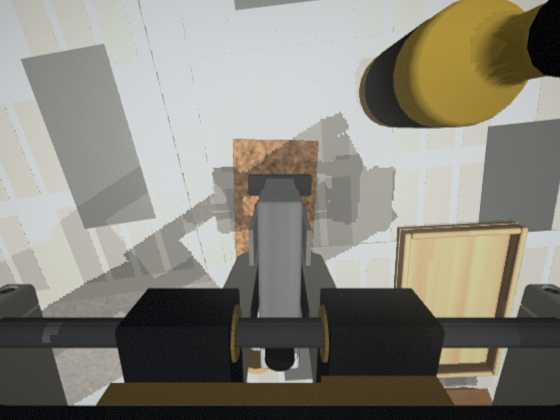

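```bash
python3 - <<'E'
from h import *
from plant import *
ct=calibration('top');cs=calibration('scene')
T=dict(r1=(283,317),r2=(373,308),r3=(278,403),r4=(471,396),blk=(482,314))
S=dict(r1=(470,331),r2=(384,278),r3=(537,279),r4=(372,166),blk=(301,206))
for k in T:
    a=p2w(ct,130+T[k][0]/2.96,140+T[k][1]/2.96,.03);b=p2w(cs,180+S[k][0]/2.6,120+S[k][1]/2.6,.03);print(k,a.round(4),b.round(4))
E
```

```text
r1 [0.5221 0.1498 0.03  ] [0.5227 0.1533 0.03  ]
r2 [0.5299 0.0575 0.03  ] [0.5317 0.0613 0.03  ]
r3 [0.4349 0.154  0.03  ] [0.4363 0.1582 0.03  ]
r4 [ 0.4386 -0.0414  0.03  ] [ 0.4374 -0.0405  0.03  ]
blk [ 0.5219 -0.0544  0.03  ] [ 0.5226 -0.0523  0.03  ]
```

Emit:
carry_out([
  {"xyz": [0.2,-2,0],"rot": [0,0,0]},
  {"xyz": [0.8,-6,0],"rot": [0,0,0]},
  {"xyz": [1.4,-10.8,0],"rot": [0,0,0]},
  {"xyz": [2,-15.6,0],"rot": [0,0,0]},
  {"xyz": [2.7,-20.4,0],"rot": [0,0,0]},
  {"xyz": [3.3,-25.2,0],"rot": [0,0,0]},
  {"xyz": [4,-30,0],"rot": [0,0,1.5]},
  {"xyz": [4.6,-34,0],"rot": [0,0,3]},
  {"xyz": [5,-36.8,0],"rot": [0,0,3]},
  {"xyz": [5,-37.8,0],"rot": [0,0,3]},
])

```text
t: 5.2
tool_pos: [0.5213, -0.0555, 0.1467]
orientation: [3.141, -0.011, -0.005]
force: [-0.2, -0.1, -4.1]
opening: 0.0217
```

Emit:
carry_out([
  {"xyz": [0,0,0],"rot": [0,0,0]},
  {"xyz": [0,0,0],"rot": [0,0,0]},
  {"xyz": [0,0,0],"rot": [0,0,0]},
])

```text
t: 5.5
tool_pos: [0.5219, -0.0514, 0.1481]
orientation: [-3.141, 0.004, 0.002]
force: [0.3, 0.5, -3.1]
opening: 0.0219
```

```bash
python3 look.py w4; python3 - <<'E'
from plant import *
from h import *
for n in ['top','scene']:
    im=read_camera(n); cv2.imwrite(f'pics/{n}4.png',im[:,:,::-1])
E
```

```text
t 5.5 tcp [ 0.5219 -0.0514  0.1481] az -0.14 F [ 0.3  0.5 -3.1] op 0.0219
```

View pics/w4.png

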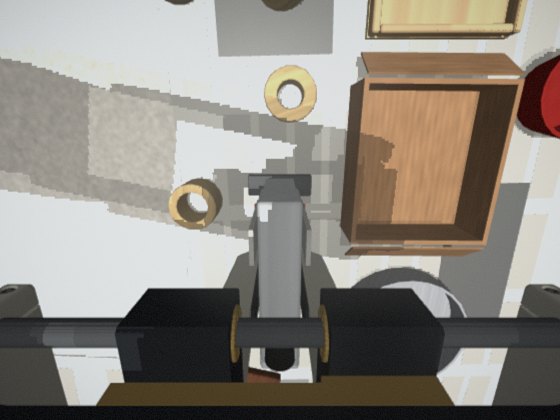

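View pics/scene4.png

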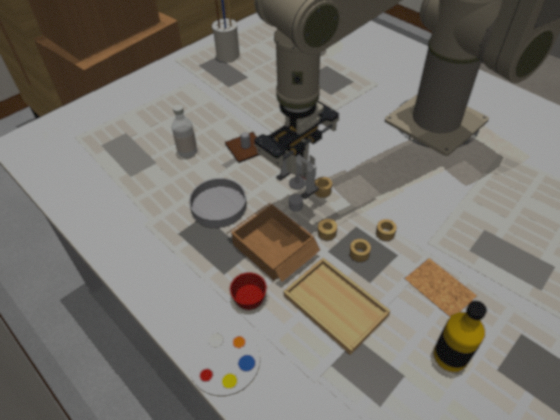

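```bash
python3 - <<'E'
from h import *
import pickle
s,c,im=pickle.load(open('pics/w4.pkl','rb'))
crop(im,150,50,340,240,4,'pics/w4c.png')
for p in [(290,93),(195,203)]: print(p2w(c,*p,.03))
E
```

```text
[0.53122603 0.05837452 0.03      ]
[ 0.44096545 -0.03895826  0.03      ]
```

View pics/w4c.png

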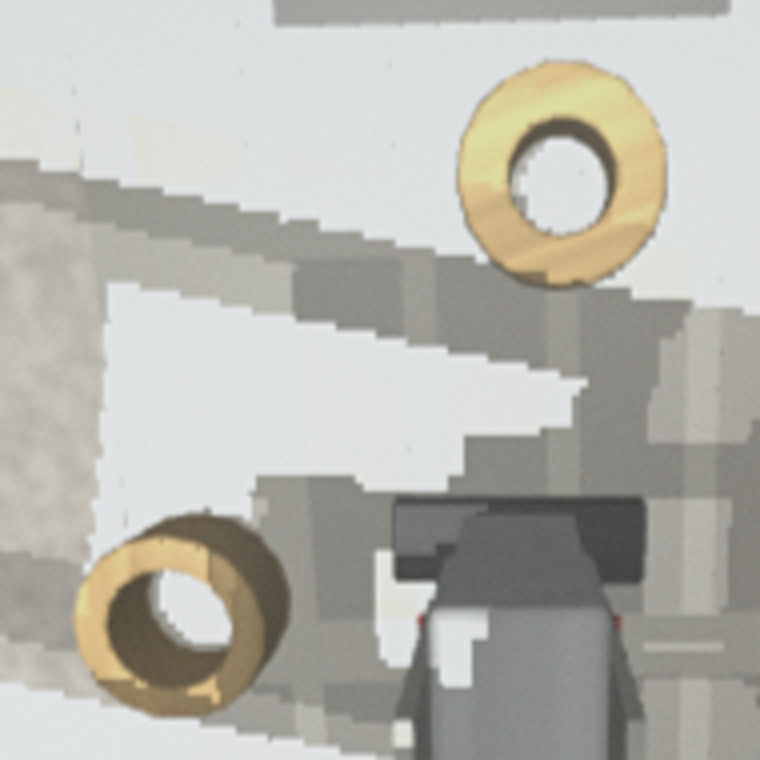

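Emit:
carry_out([
  {"xyz": [0,-0.1,-2],"rot": [0,0,0]},
  {"xyz": [0,-0.1,-4],"rot": [0,0,0]},
  {"xyz": [0,-0.1,-6],"rot": [0,0,0]},
  {"xyz": [0,-0.1,-7.2],"rot": [0,0,0]},
  {"xyz": [0,-0.1,-8],"rot": [0,0,0]},
  {"xyz": [0,-0.1,-8.2],"rot": [0,0,0]},
  {"xyz": [0,-0.1,-8.25],"rot": [0,0,0]},
  {"xyz": [0,-0.1,-8.25],"rot": [0,0,0]},
])

```text
t: 6.45
tool_pos: [0.5229, -0.0539, 0.067]
orientation: [3.141, -0.006, 0.002]
force: [-0.4, 1.1, -1.9]
opening: 0.022
```

```bash
python3 look.py w5
```

```text
t 6.45 tcp [ 0.5229 -0.0539  0.067 ] az -0.22 F [-0.4  1.1 -1.9] op 0.022
```

View pics/w5.png

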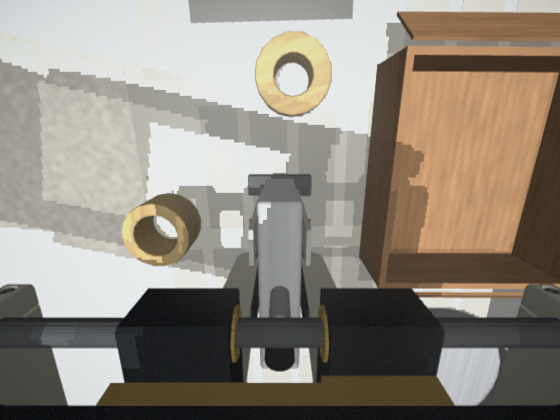

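Emit:
carry_out([
  {"xyz": [0,0,-0.1],"rot": [0,0,0]},
  {"xyz": [0,0,-0.15],"rot": [0,0,0]},
  {"xyz": [0,0,-0.15],"rot": [0,0,0]},
  {"xyz": [0,0,-0.15],"rot": [0,0,0]},
])

```text
t: 6.9
tool_pos: [0.523, -0.054, 0.0655]
orientation: [3.141, -0.006, 0.002]
force: [-0.6, 0.6, 4.3]
opening: 0.0222
```

```bash
python3 look.py w6
```

```text
t 6.9 tcp [ 0.523  -0.054   0.0655] az -0.23 F [-0.6  0.6  4.3] op 0.0222
```

Emit:
carry_out([
  {"xyz": [0,0,0],"rot": [0,0,0]},
  {"xyz": [0,0,0],"rot": [0,0,0]},
  {"xyz": [0,0,0],"rot": [0,0,0]},
  {"xyz": [0,0,0],"rot": [0,0,0]},
  {"xyz": [0,0,0.5],"rot": [0,0,0]},
  {"xyz": [0,0,2.5],"rot": [0,0,0]},
  {"xyz": [0,0,5],"rot": [0,0,0]},
  {"xyz": [0,3,5.5],"rot": [0,0,0]},
  {"xyz": [0,3,5.5],"rot": [0,0,0]},
  {"xyz": [0,3,5.5],"rot": [0,0,0]},
], grip=0.6)

```text
t: 7.95
tool_pos: [0.5224, -0.0236, 0.1199]
orientation: [3.141, -0.004, 0.001]
force: [-0.2, 0.3, 0.3]
opening: 0.0561
```

```bash
python3 look.py w7; python3 - <<'E'
from h import *
import pickle
s,c,im=pickle.load(open('pics/w7.pkl','rb'))
crop(im,200,150,360,350,3,'pics/w7c.png')
E
```

```text
t 7.95 tcp [ 0.5224 -0.0236  0.1199] az -0.15 F [-0.2  0.3  0.3] op 0.0561
```

View pics/w7.png

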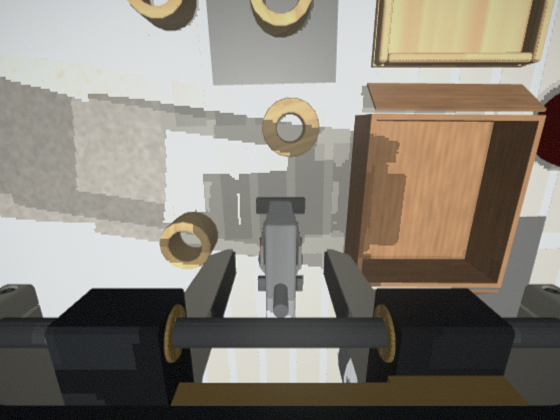

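View pics/w7c.png

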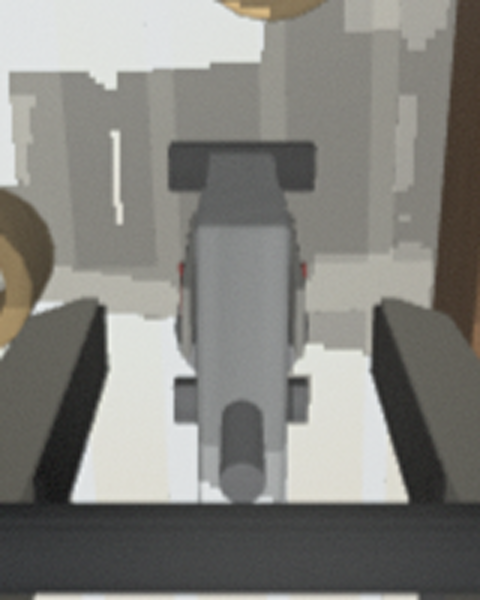

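```bash
cat > rodh.py <<'E'
from h import *
def rod(c,u,v,y):
    f,cx,cy,o,M=cam(c); d=M@np.array([(u-cx)/f,(v-cy)/f,1]); k=(y-o[1])/d[1]; return o+d*k
E
python3 - <<'E'
from rodh import *
import pickle
s,c,im=pickle.load(open('pics/w7.pkl','rb'))
print(rod(c,200+242/3,150+483/3,-0.054)) # centre of top disc
print(rod(c,200+243/3,150+403/3,-0.054+.0)) 
for h in (.106,.110,.114): print(h,w2p(c,[.523,-.054,h]))
print('r2',p2w(c,291,127,.03),'r1?')
E
```

```text
[ 0.52314429 -0.054       0.11139195]
[ 0.52353756 -0.054       0.07882311]
0.106 [280.41064496 305.98234532]
0.11 [280.43293094 309.67849067]
0.114 [280.45615156 313.52964501]
r2 [0.53188214 0.05820397 0.03      ] r1?
```

Emit:
carry_out([
  {"xyz": [0,-3,0],"rot": [0,0,0]},
  {"xyz": [0,-3,-0.5],"rot": [0,0,0]},
  {"xyz": [0,-3,-3],"rot": [0,0,0]},
  {"xyz": [0,-3,-5],"rot": [0,0,0]},
  {"xyz": [0,-3,-5.4],"rot": [0,0,0]},
  {"xyz": [0,-3,-5.4],"rot": [0,0,0]},
])

```text
t: 8.6
tool_pos: [0.5211, -0.0538, 0.0644]
orientation: [-3.141, 0.007, 0.005]
force: [-0.1, 0.4, 0.5]
opening: 0.0559
```

Emit:
carry_out([
  {"xyz": [0,0,0],"rot": [0,0,0]},
  {"xyz": [0,0,0],"rot": [0,0,0]},
  {"xyz": [0,0,0],"rot": [0,0,0]},
  {"xyz": [0,0,0],"rot": [0,0,0]},
  {"xyz": [0,0,0],"rot": [0,0,0]},
  {"xyz": [0,0,0],"rot": [0,0,0]},
  {"xyz": [0,0,0],"rot": [0,0,0]},
  {"xyz": [0,0,0],"rot": [0,0,0]},
], grip=0.15)

```text
t: 9.4
tool_pos: [0.5227, -0.0539, 0.0661]
orientation: [3.142, -0.006, 0.001]
force: [0.6, 0.8, 3.5]
opening: 0.0218
```

```bash
python3 - <<'E'
from rodh import *
import pickle
s,c,im=pickle.load(open('pics/w7.pkl','rb'))
crop(im,140,0,340,290,2.6,'pics/w7d.png')
E
```

```text
(no output)
```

View pics/w7d.png

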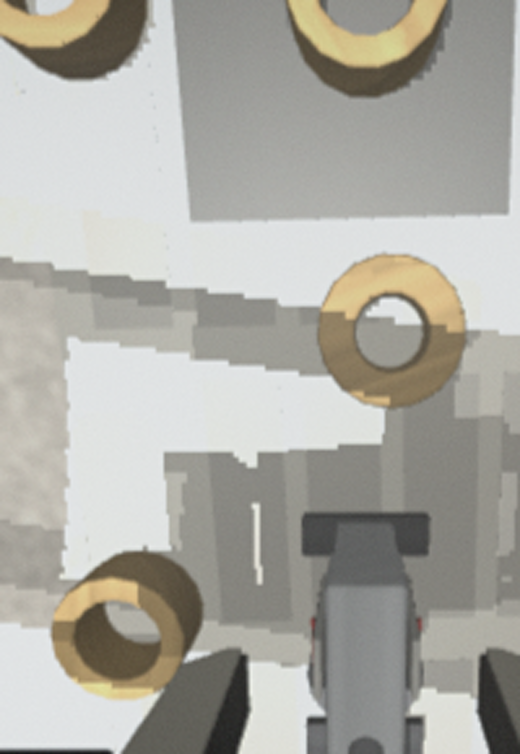

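```bash
python3 - <<'E'
from rodh import *
import pickle
s,c,im=pickle.load(open('pics/w7.pkl','rb'))
for z in (.026,.03,.034):
  g=lambda u,v:p2w(c,140+u/2.6,v/2.6,z)
  print(z,g(117,638)[:2],g(392,331)[:2],'dia',np.linalg.norm(g(52,638)-g(182,638)),np.linalg.norm(g(318,331)-g(466,331)))
E
```

```text
0.026 [ 0.43626488 -0.04482952] [0.53185244 0.05795407] dia 0.045613067181094986 0.045949222687239964
0.03 [ 0.43768094 -0.04312728] [0.53170101 0.05797082] dia 0.04486508216570372 0.04519572523216911
0.034 [ 0.43909699 -0.04142504] [0.53154958 0.05798756] dia 0.044117097150312465 0.044442227777098144
```

Emit:
carry_out([
  {"xyz": [0,0,1],"rot": [0,0,0]},
  {"xyz": [0,0,4],"rot": [0,0,0]},
  {"xyz": [0,0,6],"rot": [0,0,0]},
  {"xyz": [-2.5,0.4,6.5],"rot": [0,0,0]},
  {"xyz": [-6,0.9,6.5],"rot": [0,0,0]},
  {"xyz": [-8.5,1.2,6.5],"rot": [0,0,0]},
  {"xyz": [-8.5,1.2,6.5],"rot": [0,0,0]},
  {"xyz": [-8.5,1.2,6.5],"rot": [0,0,0]},
])

```text
t: 10.2
tool_pos: [0.4368, -0.0418, 0.1307]
orientation: [3.142, -0.006, 0.0]
force: [0.2, -0.8, -3.4]
opening: 0.0219
```

```bash
python3 look.py w8; python3 - <<'E'
from plant import *
from h import *
im=read_camera('scene'); crop(im,220,100,470,290,3,'pics/s8.png')
E
```

```text
t 10.2 tcp [ 0.4368 -0.0418  0.1307] az -0.23 F [ 0.2 -0.8 -3.4] op 0.0219
```

View pics/s8.png

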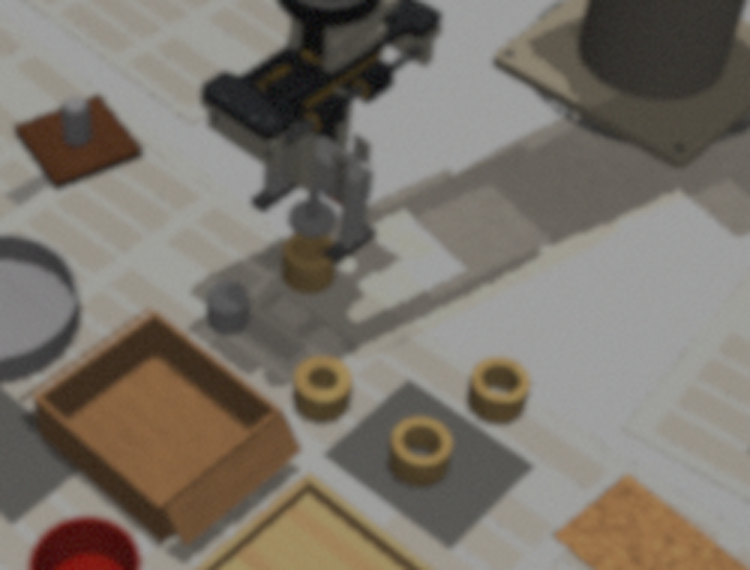

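Emit:
carry_out([
  {"xyz": [0.1,0,-2],"rot": [0,0,0]},
  {"xyz": [0.1,0,-4],"rot": [0,0,0]},
  {"xyz": [0.1,0,-5.5],"rot": [0,0,0]},
  {"xyz": [0.1,0,-6.2],"rot": [0,0,0]},
  {"xyz": [0.1,0,-6.45],"rot": [0,0,0]},
  {"xyz": [0.1,0,-6.5],"rot": [0,0,0]},
  {"xyz": [0.1,0,-6.5],"rot": [0,0,0]},
  {"xyz": [0.1,0,-6.5],"rot": [0,0,0]},
])

```text
t: 11.1
tool_pos: [0.4388, -0.042, 0.0662]
orientation: [3.141, -0.006, 0.001]
force: [-1.0, -0.3, -1.5]
opening: 0.0218
```

Emit:
carry_out([
  {"xyz": [0,0,0],"rot": [0,0,0]},
  {"xyz": [0,0,0],"rot": [0,0,0]},
  {"xyz": [0,0,0],"rot": [0,0,0]},
  {"xyz": [0,0,0],"rot": [0,0,0]},
  {"xyz": [0,0,0.5],"rot": [0,0,0]},
  {"xyz": [0,0,2.5],"rot": [0,0,0]},
  {"xyz": [0,0,5],"rot": [0,0,0]},
  {"xyz": [0,3,5.5],"rot": [0,0,0]},
  {"xyz": [0,3,5.5],"rot": [0,0,0]},
  {"xyz": [0,3,5.5],"rot": [0,0,0]},
], grip=0.6)

```text
t: 12.1
tool_pos: [0.4385, -0.0117, 0.121]
orientation: [3.141, -0.004, 0.001]
force: [0.1, -0.9, 0.2]
opening: 0.0562
```

```bash
python3 look.py w9; python3 - <<'E'
from h import *
import pickle
s,c,im=pickle.load(open('pics/w9.pkl','rb'))
crop(im,200,150,360,350,3,'pics/w9c.png')
E
```

```text
t 12.1 tcp [ 0.4385 -0.0117  0.121 ] az -0.13 F [ 0.1 -0.9  0.2] op 0.0562
```

View pics/w9c.png

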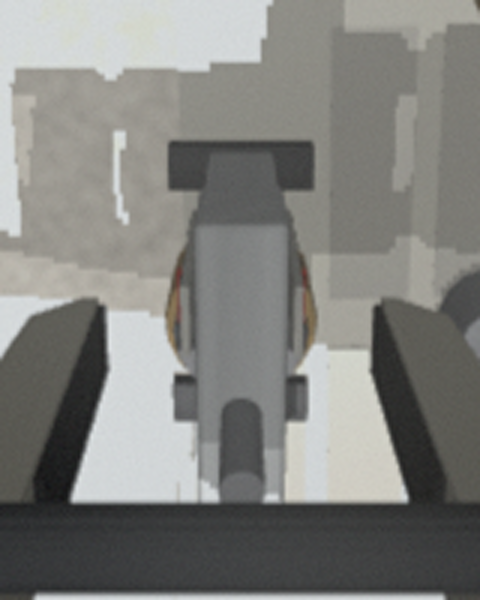

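View pics/w9.png

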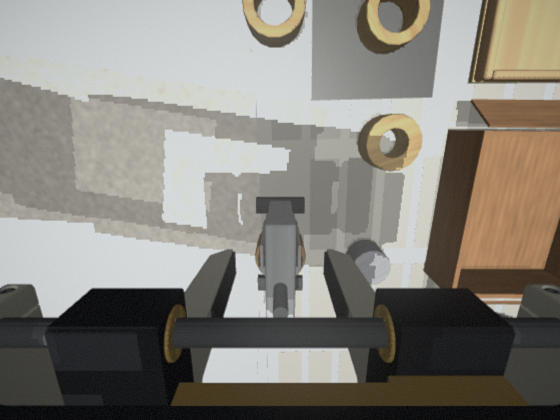

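```bash
python3 - <<'E'
from h import *
import pickle
out=[]
for n in ['w7','w9']:
    s,c,im=pickle.load(open(f'pics/{n}.pkl','rb'))
    k=im[270:322,250:312,::-1].astype(float); k=np.clip((k-30)*1.8,0,255).astype(np.uint8)
    out.append(cv2.resize(k,None,fx=6,fy=6,interpolation=cv2.INTER_NEAREST))
    print(n,im[285:322,281].mean(1).round().astype(int))
cv2.imwrite('pics/cmp.png',np.hstack(out))
E
```

```text
w7 [ 89  88  87  91  88  88  89  89  88  87  88  89  86  87  88  89  89  87
  91 101 118 117 115 114 116 115 112 113 113 112 114 110  89  60  58  60
  59]
w9 [ 81  82  81  83  80  82  83  80  83  80  81  81  81  81  81  81  81  82
  81  81  82  85  96 110 106 107 106 106 106 104 106 102  79  54  55  57
  54]
```

View pics/cmp.png

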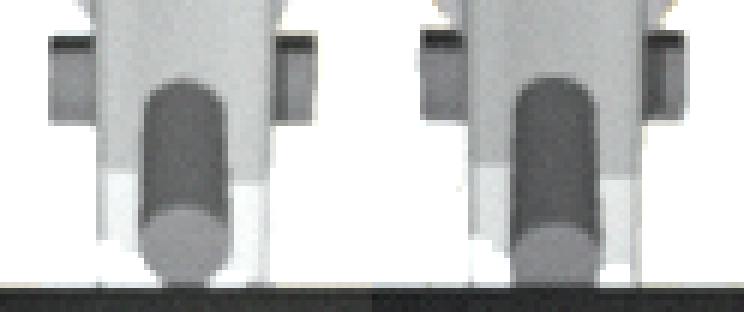

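```bash
python3 - <<'E'
from rodh import *
import pickle
for n,v,gy,vb in [('w7',304.2,-.054,283),('w9',307.1,-.042,282.7)]:
    s,c,im=pickle.load(open(f'pics/{n}.pkl','rb'))
    a=rod(c,280.5,v,gy+.005); b=rod(c,280.5,vb,gy+.005); d=rod(c,280.5,201.5 ,gy+.049)
    print(n,c['xyz'],a,b,a[2]-b[2],d)
    im=im.mean(2)
    print([ (r,int(im[r,275:290].mean())) for r in range(216,232)])
E
```

```text
w7 [0.52261786 0.05897517 0.26992503] [ 0.52304656 -0.049       0.111355  ] [ 0.52314714 -0.049       0.08544499] 0.02591000776672009 [ 0.52347223 -0.005       0.02130866]
[(216, 97), (217, 97), (218, 97), (219, 98), (220, 99), (221, 98), (222, 98), (223, 97), (224, 101), (225, 117), (226, 132), (227, 136), (228, 138), (229, 139), (230, 139), (231, 138)]
w9 [0.43862371 0.07092985 0.27094764] [ 0.43907713 -0.037       0.11551888] [ 0.43919509 -0.037       0.08613259] 0.029386292910696915 [0.43951997 0.007      0.02251769]
[(216, 91), (217, 91), (218, 92), (219, 92), (220, 92), (221, 92), (222, 92), (223, 91), (224, 99), (225, 116), (226, 125), (227, 127), (228, 130), (229, 129), (230, 130), (231, 130)]
```

Emit:
carry_out([
  {"xyz": [0,-3,0],"rot": [0,0,0]},
  {"xyz": [0,-3,-0.5],"rot": [0,0,0]},
  {"xyz": [0,-3,-3],"rot": [0,0,0]},
  {"xyz": [0,-3,-5],"rot": [0,0,0]},
  {"xyz": [0,-3,-5.5],"rot": [0,0,0]},
  {"xyz": [0,-3,-5.5],"rot": [0,0,0]},
])

```text
t: 12.75
tool_pos: [0.4371, -0.0418, 0.0645]
orientation: [-3.141, 0.007, 0.005]
force: [-0.1, -0.0, 0.2]
opening: 0.0557
```

Emit:
carry_out([
  {"xyz": [0,0,0],"rot": [0,0,0]},
  {"xyz": [0,0,0],"rot": [0,0,0]},
  {"xyz": [0,0,0],"rot": [0,0,0]},
  {"xyz": [0,0,0],"rot": [0,0,0]},
  {"xyz": [0,0,0],"rot": [0,0,0]},
  {"xyz": [0,0,0],"rot": [0,0,0]},
  {"xyz": [0,0,0],"rot": [0,0,0]},
  {"xyz": [0,0,0],"rot": [0,0,0]},
], grip=0.15)

```text
t: 13.55
tool_pos: [0.4387, -0.0419, 0.066]
orientation: [3.142, -0.006, 0.001]
force: [0.3, 0.7, 3.6]
opening: 0.0217
```

Emit:
carry_out([
  {"xyz": [0,0,1],"rot": [0,0,0]},
  {"xyz": [0,0,4],"rot": [0,0,0]},
  {"xyz": [0,0,6],"rot": [0,0,0]},
  {"xyz": [2.3,2.6,6.5],"rot": [0,0,0]},
  {"xyz": [5.3,5.8,6.5],"rot": [0,0,0]},
  {"xyz": [8.2,8.8,6.5],"rot": [0,0,0]},
  {"xyz": [9.2,10,6.5],"rot": [0,0,0]},
  {"xyz": [9.2,10,6.5],"rot": [0,0,0]},
  {"xyz": [9.2,10,6.5],"rot": [0,0,0]},
])

```text
t: 14.45
tool_pos: [0.5294, 0.0581, 0.13]
orientation: [3.141, -0.005, -0.004]
force: [0.3, -0.1, -3.5]
opening: 0.0221
```

```bash
python3 look.py w10; python3 - <<'E'
from plant import *
from h import *
im=read_camera('scene'); crop(im,220,100,470,290,3,'pics/s10.png')
E
```

```text
t 14.45 tcp [0.5294 0.0581 0.13  ] az -0.18 F [ 0.3 -0.1 -3.5] op 0.0221
```

View pics/s10.png

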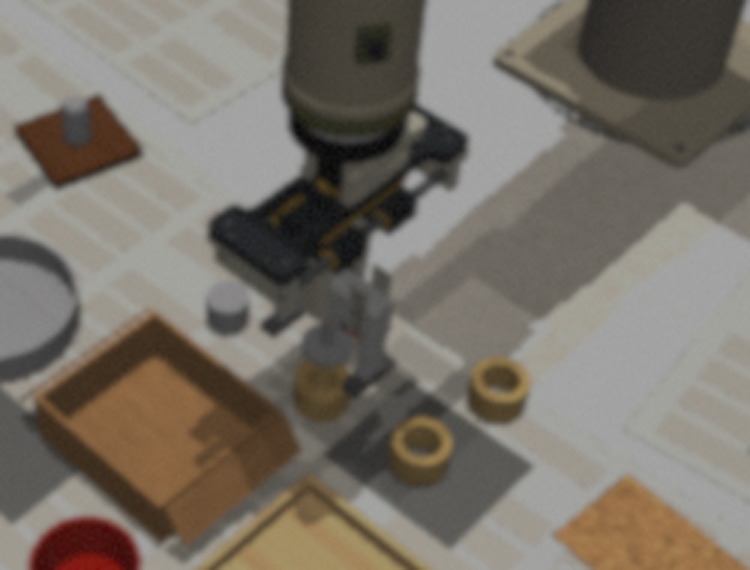

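View pics/w10.png

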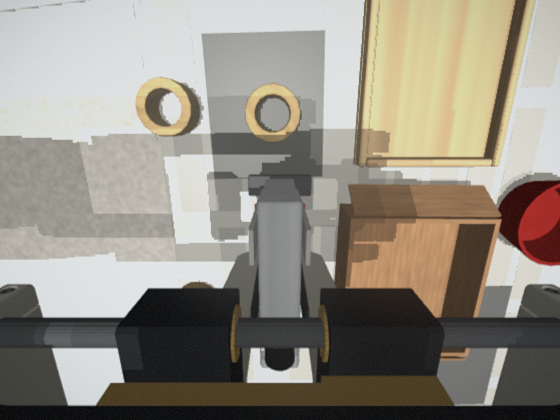

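Over r2. Lower, release, view (slightly higher).

Emit:
carry_out([
  {"xyz": [0.1,0,-2],"rot": [0,0,0]},
  {"xyz": [0.1,0,-4],"rot": [0,0,0]},
  {"xyz": [0.1,0,-5.5],"rot": [0,0,0]},
  {"xyz": [0.1,0,-6.2],"rot": [0,0,0]},
  {"xyz": [0.1,0,-6.5],"rot": [0,0,0]},
  {"xyz": [0.1,0,-6.52],"rot": [0,0,0]},
  {"xyz": [0.1,0,-6.52],"rot": [0,0,0]},
  {"xyz": [0.1,0,-6.52],"rot": [0,0,0]},
])

```text
t: 15.35
tool_pos: [0.5316, 0.0579, 0.066]
orientation: [3.141, -0.006, 0.001]
force: [-1.2, -1.4, 0.8]
opening: 0.022
```

Emit:
carry_out([
  {"xyz": [0,0,0],"rot": [0,0,0]},
  {"xyz": [0,0,0],"rot": [0,0,0]},
  {"xyz": [0,0,0],"rot": [0,0,0]},
  {"xyz": [0,0,0],"rot": [0,0,0]},
  {"xyz": [0,0,0.5],"rot": [0,0,0]},
  {"xyz": [0,0,2.5],"rot": [0,0,0]},
  {"xyz": [0,0,5],"rot": [0,0,0]},
  {"xyz": [0,3,6],"rot": [0,0,0]},
  {"xyz": [0,3,6],"rot": [0,0,0]},
  {"xyz": [0,3,6],"rot": [0,0,0]},
], grip=0.6)

```text
t: 16.35
tool_pos: [0.5315, 0.0884, 0.1259]
orientation: [3.141, -0.004, 0.001]
force: [0.1, -0.0, -1.0]
opening: 0.0556
```

```bash
cat > rd.py <<'E'
import sys,pickle
from rodh import *
n,gy=sys.argv[1],float(sys.argv[2])
s,c,im=pickle.load(open(f'pics/{n}.pkl','rb'))
k=im[265:322,240:322,::-1].astype(float); k=np.clip((k-30)*1.8,0,255).astype(np.uint8)
cv2.imwrite(f'pics/{n}c.png',cv2.resize(k,None,fx=6,fy=6,interpolation=cv2.INTER_NEAREST))
print([(r,int(im[r,279:283].mean())) for r in range(270,322)])
for v in (280,281,282,283,298,300,302,304,306): print(v,rod(c,280.5,v,gy+.005)[2].round(4))
E
python3 look.py w11; python3 rd.py w11 .0582
```

```text
t 16.35 tcp [0.5315 0.0884 0.1259] az -0.14 F [ 0.1 -0.  -1. ] op 0.0556
[(270, 139), (271, 140), (272, 140), (273, 139), (274, 139), (275, 141), (276, 139), (277, 140), (278, 139), (279, 125), (280, 92), (281, 85), (282, 87), (283, 87), (284, 88), (285, 87), (286, 88), (287, 87), (288, 86), (289, 88), (290, 87), (291, 87), (292, 86), (293, 87), (294, 87), (295, 87), (296, 87), (297, 86), (298, 87), (299, 96), (300, 114), (301, 116), (302, 114), (303, 115), (304, 115), (305, 114), (306, 113), (307, 112), (308, 113), (309, 112), (310, 113), (311, 119), (312, 141), (313, 155), (314, 133), (315, 99), (316, 53), (317, 50), (318, 56), (319, 58), (320, 59), (321, 60)]
280 0.0874
281 0.0888
282 0.0902
283 0.0916
298 0.1106
300 0.1129
302 0.1151
304 0.1173
306 0.1194
```

View pics/w11c.png

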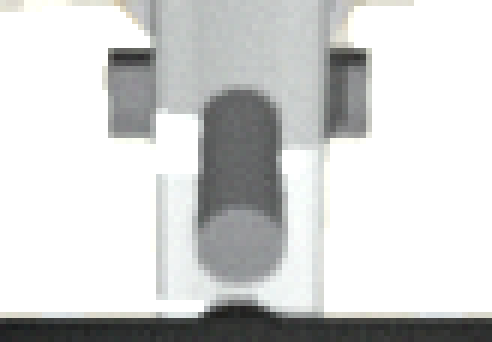

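View pics/w11.png

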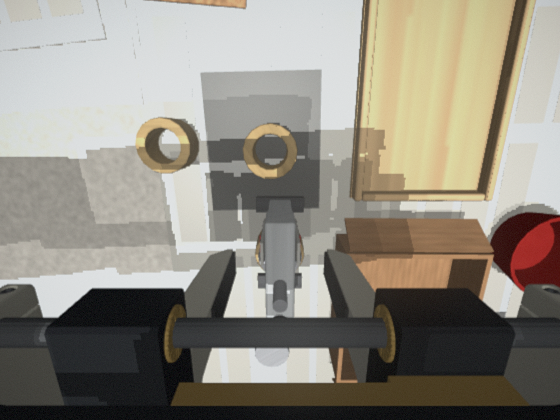

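```bash
python3 - <<'E'
from rodh import *
import pickle
for n,ps in [('w11',[(270,151),(164,144)]),('w10',[(272.5,112),(164,106)])]:
    s,c,im=pickle.load(open(f'pics/{n}.pkl','rb'))
    for p in ps:
        print([p2w(c,*p,z)[:2].round(4) for z in (.026,.03,.034)])
s,c,im=pickle.load(open('pics/w11.pkl','rb'))
crop(im,120,100,320,200,4,'pics/w11d.png')
E
```

```text
[array([0.5238, 0.1509]), array([0.5239, 0.1512]), array([0.524 , 0.1515])]
[array([0.4348, 0.1569]), array([0.4363, 0.1571]), array([0.4379, 0.1573])]
[array([0.5238, 0.1518]), array([0.5239, 0.1516]), array([0.524 , 0.1515])]
[array([0.4344, 0.1568]), array([0.4359, 0.1565]), array([0.4374, 0.1563])]
```

View pics/w11d.png

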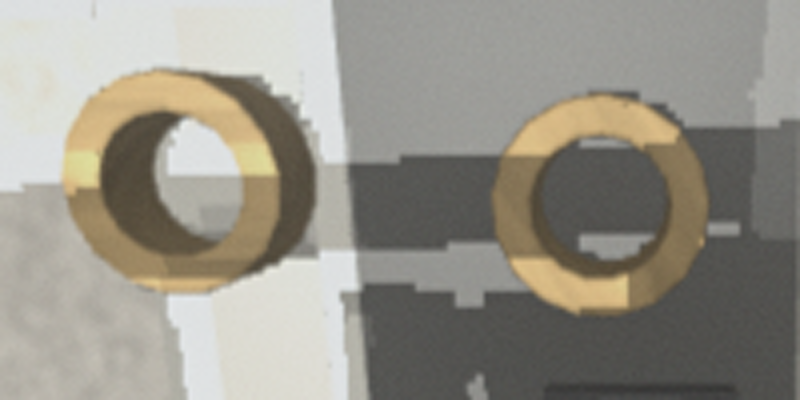

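Emit:
carry_out([
  {"xyz": [0,-3,0],"rot": [0,0,0]},
  {"xyz": [0,-3,-0.5],"rot": [0,0,0]},
  {"xyz": [0,-3,-3],"rot": [0,0,0]},
  {"xyz": [0,-3,-5],"rot": [0,0,0]},
  {"xyz": [0,-3,-6],"rot": [0,0,0]},
  {"xyz": [0,-3,-6],"rot": [0,0,0]},
])

```text
t: 17.0
tool_pos: [0.5294, 0.0579, 0.0631]
orientation: [3.142, -0.007, -0.007]
force: [-0.1, -0.1, -0.5]
opening: 0.0554
```

Emit:
carry_out([
  {"xyz": [0,0,0],"rot": [0,0,0]},
  {"xyz": [0,0,0],"rot": [0,0,0]},
  {"xyz": [0,0,0],"rot": [0,0,0]},
  {"xyz": [0,0,0],"rot": [0,0,0]},
  {"xyz": [0,0,0],"rot": [0,0,0]},
  {"xyz": [0,0,0],"rot": [0,0,0]},
  {"xyz": [0,0,0],"rot": [0,0,0]},
  {"xyz": [0,0,0],"rot": [0,0,0]},
], grip=0.15)

```text
t: 17.8
tool_pos: [0.5317, 0.0582, 0.066]
orientation: [-3.142, 0.006, -0.001]
force: [-1.4, 0.1, 5.7]
opening: 0.022
```

Emit:
carry_out([
  {"xyz": [0,0,1],"rot": [0,0,0]},
  {"xyz": [0,0,4],"rot": [0,0,0]},
  {"xyz": [0,0,6],"rot": [0,0,0]},
  {"xyz": [-0.3,2.6,6.5],"rot": [0,0,0]},
  {"xyz": [-0.6,6,6.5],"rot": [0,0,0]},
  {"xyz": [-0.8,8.6,6.5],"rot": [0,0,0]},
  {"xyz": [-0.8,9.3,6.5],"rot": [0,0,0]},
  {"xyz": [-0.8,9.3,6.5],"rot": [0,0,0]},
  {"xyz": [-0.8,9.3,6.5],"rot": [0,0,0]},
])

```text
t: 18.7
tool_pos: [0.5231, 0.1504, 0.1301]
orientation: [3.141, -0.006, -0.001]
force: [-0.3, -1.1, -3.4]
opening: 0.0216
```

```bash
python3 look.py w12; python3 - <<'E'
from plant import *
from h import *
im=read_camera('scene'); crop(im,220,100,470,290,3,'pics/s12.png')
E
```

```text
t 18.7 tcp [0.5231 0.1504 0.1301] az -0.21 F [-0.3 -1.1 -3.4] op 0.0216
```

View pics/s12.png

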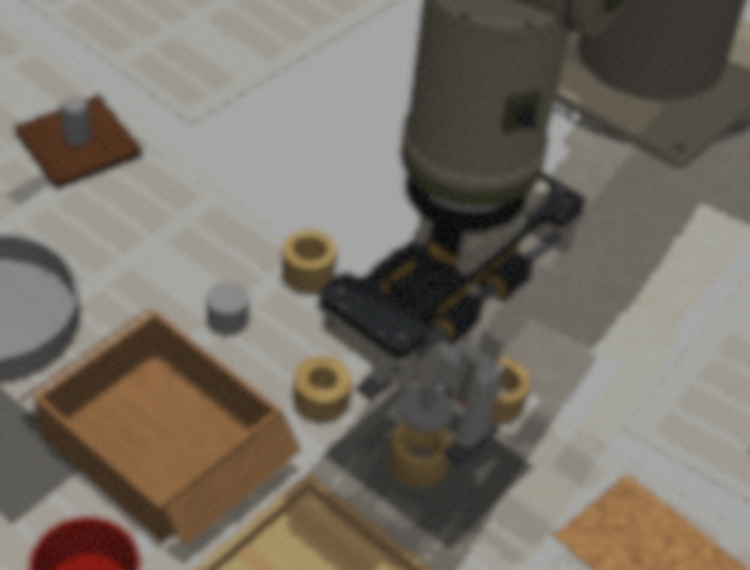

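Emit:
carry_out([
  {"xyz": [0.1,0.1,-2],"rot": [0,0,0]},
  {"xyz": [0.1,0.1,-4],"rot": [0,0,0]},
  {"xyz": [0.1,0.1,-5.5],"rot": [0,0,0]},
  {"xyz": [0.1,0.1,-6.2],"rot": [0,0,0]},
  {"xyz": [0.1,0.1,-6.5],"rot": [0,0,0]},
  {"xyz": [0.1,0.1,-6.52],"rot": [0,0,0]},
  {"xyz": [0.1,0.1,-6.52],"rot": [0,0,0]},
  {"xyz": [0.1,0.1,-6.52],"rot": [0,0,0]},
])

```text
t: 19.6
tool_pos: [0.5247, 0.1519, 0.0659]
orientation: [3.141, -0.006, 0.001]
force: [-3.1, -3.3, 2.3]
opening: 0.0222
```

Emit:
carry_out([
  {"xyz": [0,0,0],"rot": [0,0,0]},
  {"xyz": [0,0,0],"rot": [0,0,0]},
  {"xyz": [0,0,0],"rot": [0,0,0]},
  {"xyz": [0,0,0],"rot": [0,0,0]},
  {"xyz": [0,0,0.5],"rot": [0,0,0]},
  {"xyz": [0,0,2.5],"rot": [0,0,0]},
  {"xyz": [0,0,5],"rot": [0,0,0]},
  {"xyz": [0,3,6],"rot": [0,0,0]},
  {"xyz": [0,3,6],"rot": [0,0,0]},
  {"xyz": [0,3,6],"rot": [0,0,0]},
], grip=0.6)

```text
t: 20.6
tool_pos: [0.5245, 0.1825, 0.1256]
orientation: [3.142, -0.004, 0.001]
force: [-0.1, -0.7, -0.8]
opening: 0.0555
```

```bash
python3 look.py w13; python3 rd.py w13 .1514
```

```text
t 20.6 tcp [0.5245 0.1825 0.1256] az -0.14 F [-0.1 -0.7 -0.8] op 0.0555
[(270, 129), (271, 130), (272, 129), (273, 129), (274, 130), (275, 129), (276, 129), (277, 129), (278, 130), (279, 125), (280, 104), (281, 79), (282, 78), (283, 79), (284, 77), (285, 79), (286, 77), (287, 79), (288, 76), (289, 78), (290, 77), (291, 79), (292, 78), (293, 79), (294, 78), (295, 78), (296, 77), (297, 79), (298, 78), (299, 80), (300, 93), (301, 108), (302, 106), (303, 106), (304, 107), (305, 106), (306, 104), (307, 105), (308, 108), (309, 116), (310, 117), (311, 135), (312, 158), (313, 158), (314, 154), (315, 133), (316, 74), (317, 44), (318, 49), (319, 52), (320, 53), (321, 53)]
280 0.0857
281 0.0871
282 0.0885
283 0.0899
298 0.1091
300 0.1114
302 0.1136
304 0.1158
306 0.118
```

View pics/w13c.png

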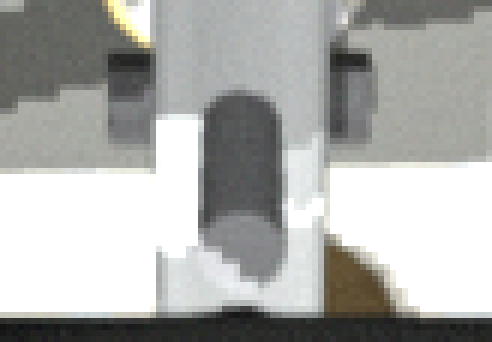

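View pics/w13.png

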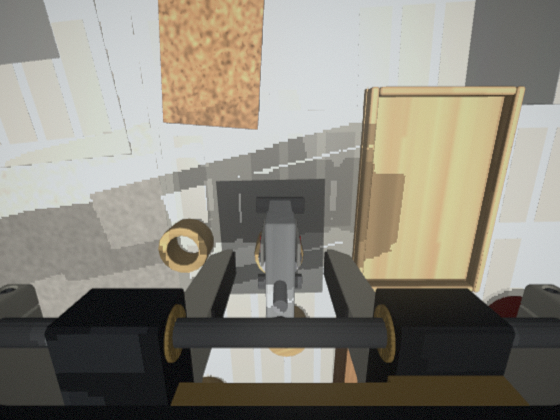

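```bash
python3 - <<'E'
from rodh import *
import pickle
s,c,im=pickle.load(open('pics/w13.pkl','rb'))
print([p2w(c,185,246.5,z)[:2].round(4) for z in (.026,.03,.034)])
E
```

```text
[array([0.4362, 0.1578]), array([0.4376, 0.1595]), array([0.439 , 0.1612])]
```

Emit:
carry_out([
  {"xyz": [0,-3,0],"rot": [0,0,0]},
  {"xyz": [0,-3,-0.5],"rot": [0,0,0]},
  {"xyz": [0,-3,-3],"rot": [0,0,0]},
  {"xyz": [0,-3,-5],"rot": [0,0,0]},
  {"xyz": [0,-3,-6],"rot": [0,0,0]},
  {"xyz": [0,-3,-6],"rot": [0,0,0]},
])

```text
t: 21.25
tool_pos: [0.5224, 0.1516, 0.0628]
orientation: [3.141, -0.007, -0.007]
force: [-0.6, -0.5, -0.4]
opening: 0.056
```

Emit:
carry_out([
  {"xyz": [0,0,0],"rot": [0,0,0]},
  {"xyz": [0,0,0],"rot": [0,0,0]},
  {"xyz": [0,0,0],"rot": [0,0,0]},
  {"xyz": [0,0,0],"rot": [0,0,0]},
  {"xyz": [0,0,0],"rot": [0,0,0]},
  {"xyz": [0,0,0],"rot": [0,0,0]},
  {"xyz": [0,0,0],"rot": [0,0,0]},
  {"xyz": [0,0,0],"rot": [0,0,0]},
], grip=0.15)

```text
t: 22.05
tool_pos: [0.5247, 0.1522, 0.0658]
orientation: [-3.141, 0.006, -0.001]
force: [-0.7, 0.5, 5.8]
opening: 0.022
```

Emit:
carry_out([
  {"xyz": [0,0,1],"rot": [0,0,0]},
  {"xyz": [0,0,4],"rot": [0,0,0]},
  {"xyz": [0,0,6],"rot": [0,0,0]},
  {"xyz": [-2.5,0.2,6.5],"rot": [0,0,0]},
  {"xyz": [-6,0.4,6.5],"rot": [0,0,0]},
  {"xyz": [-8.4,0.5,6.5],"rot": [0,0,0]},
  {"xyz": [-8.9,0.5,6.5],"rot": [0,0,0]},
  {"xyz": [-8.9,0.5,6.5],"rot": [0,0,0]},
  {"xyz": [-8.9,0.5,6.5],"rot": [0,0,0]},
])

```text
t: 22.95
tool_pos: [0.436, 0.1571, 0.1305]
orientation: [3.142, -0.006, 0.001]
force: [-0.0, 0.8, -3.0]
opening: 0.0218
```

```bash
python3 look.py w14; python3 - <<'E'
from plant import *
from h import *
im=read_camera('scene'); crop(im,220,100,470,290,3,'pics/s14.png')
E
```

```text
t 22.95 tcp [0.436  0.1571 0.1305] az -0.23 F [-0.   0.8 -3. ] op 0.0218
```

View pics/s14.png

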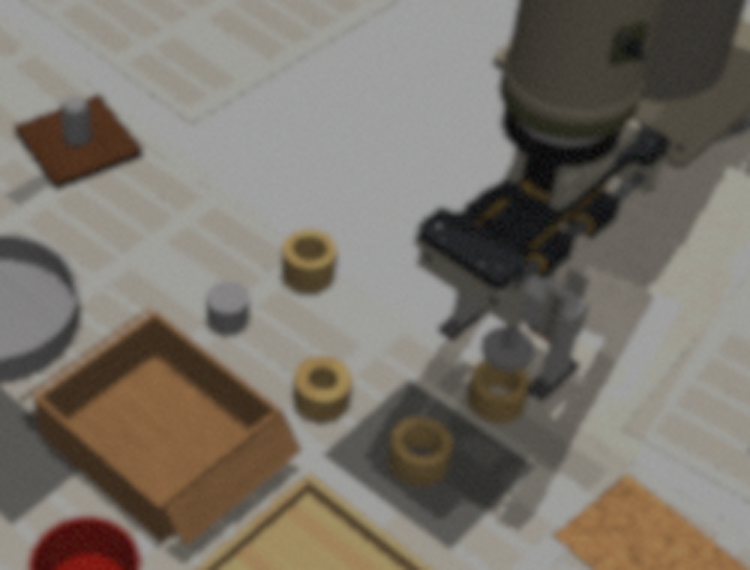

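Emit:
carry_out([
  {"xyz": [0.1,0.1,-2],"rot": [0,0,0]},
  {"xyz": [0.1,0.1,-4],"rot": [0,0,0]},
  {"xyz": [0.1,0.1,-5.5],"rot": [0,0,0]},
  {"xyz": [0.1,0.1,-6.2],"rot": [0,0,0]},
  {"xyz": [0.1,0.1,-6.5],"rot": [0,0,0]},
  {"xyz": [0.1,0.1,-6.52],"rot": [0,0,0]},
  {"xyz": [0.1,0.1,-6.52],"rot": [0,0,0]},
  {"xyz": [0.1,0.1,-6.52],"rot": [0,0,0]},
])

```text
t: 23.85
tool_pos: [0.4369, 0.1581, 0.0657]
orientation: [3.142, -0.006, 0.001]
force: [-2.5, -1.8, 3.5]
opening: 0.0218
```

Emit:
carry_out([
  {"xyz": [0,0,0],"rot": [0,0,0]},
  {"xyz": [0,0,0],"rot": [0,0,0]},
  {"xyz": [0,0,0],"rot": [0,0,0]},
  {"xyz": [0,0,0],"rot": [0,0,0]},
  {"xyz": [0,0,0.5],"rot": [0,0,0]},
  {"xyz": [0,0,2.5],"rot": [0,0,0]},
  {"xyz": [0,0,5],"rot": [0,0,0]},
  {"xyz": [0,3,6],"rot": [0,0,0]},
  {"xyz": [0,3,6],"rot": [0,0,0]},
  {"xyz": [0,3,6],"rot": [0,0,0]},
], grip=0.6)

```text
t: 24.85
tool_pos: [0.4364, 0.1884, 0.1254]
orientation: [3.141, -0.004, 0.001]
force: [-0.6, -0.2, -0.2]
opening: 0.0557
```

```bash
python3 look.py w15; python3 rd.py w15 .158
```

```text
t 24.85 tcp [0.4364 0.1884 0.1254] az -0.14 F [-0.6 -0.2 -0.2] op 0.0557
[(270, 127), (271, 128), (272, 128), (273, 128), (274, 128), (275, 128), (276, 128), (277, 128), (278, 128), (279, 128), (280, 115), (281, 83), (282, 77), (283, 79), (284, 79), (285, 80), (286, 80), (287, 79), (288, 81), (289, 79), (290, 79), (291, 78), (292, 80), (293, 80), (294, 79), (295, 78), (296, 79), (297, 80), (298, 80), (299, 79), (300, 87), (301, 103), (302, 106), (303, 105), (304, 105), (305, 104), (306, 104), (307, 104), (308, 123), (309, 151), (310, 152), (311, 155), (312, 159), (313, 157), (314, 151), (315, 139), (316, 98), (317, 53), (318, 50), (319, 55), (320, 54), (321, 56)]
280 0.0866
281 0.088
282 0.0894
283 0.0908
298 0.1098
300 0.1121
302 0.1144
304 0.1165
306 0.1187
```

View pics/w15c.png

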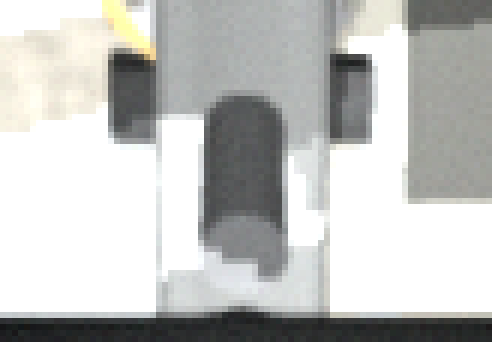

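Emit:
carry_out([
  {"xyz": [0,-3,0],"rot": [0,0,0]},
  {"xyz": [0,-3,-0.5],"rot": [0,0,0]},
  {"xyz": [0,-3,-3],"rot": [0,0,0]},
  {"xyz": [0,-3,-5],"rot": [0,0,0]},
  {"xyz": [0,-3,-6],"rot": [0,0,0]},
  {"xyz": [0,-3,-6],"rot": [0,0,0]},
])

```text
t: 25.5
tool_pos: [0.4346, 0.1575, 0.0629]
orientation: [3.141, -0.007, -0.006]
force: [-0.5, 0.5, 0.8]
opening: 0.0559
```

Emit:
carry_out([
  {"xyz": [0,0,0],"rot": [0,0,0]},
  {"xyz": [0,0,0],"rot": [0,0,0]},
  {"xyz": [0,0,0],"rot": [0,0,0]},
  {"xyz": [0,0,0],"rot": [0,0,0]},
  {"xyz": [0,0,0],"rot": [0,0,0]},
  {"xyz": [0,0,0],"rot": [0,0,0]},
  {"xyz": [0,0,0],"rot": [0,0,0]},
  {"xyz": [0,0,0],"rot": [0,0,0]},
], grip=0.15)

```text
t: 26.3
tool_pos: [0.4367, 0.1582, 0.0655]
orientation: [-3.141, 0.006, -0.001]
force: [-0.2, 0.8, 4.3]
opening: 0.0218
```

Emit:
carry_out([
  {"xyz": [0,0,1],"rot": [0,0,0]},
  {"xyz": [0,0,4],"rot": [0,0,0]},
  {"xyz": [0,0,6],"rot": [0,0,0]},
  {"xyz": [0.5,2.5,6.5],"rot": [0,0,-1]},
  {"xyz": [1.3,7,6.5],"rot": [0,0,-2]},
  {"xyz": [2.1,11.5,6.5],"rot": [0,0,-3]},
  {"xyz": [2.9,15.5,6.5],"rot": [0,0,-3.6]},
  {"xyz": [3.2,17.1,6.5],"rot": [0,0,-3.6]},
  {"xyz": [3.2,17.1,6.5],"rot": [0,0,-3.6]},
  {"xyz": [3.2,17.1,6.5],"rot": [0,0,-3.6]},
])

```text
t: 27.3
tool_pos: [0.4675, 0.3287, 0.1293]
orientation: [3.138, -0.103, -0.003]
force: [-0.2, -0.1, -3.2]
opening: 0.0221
```

Emit:
carry_out([
  {"xyz": [0,0,-2],"rot": [0,0,0]},
  {"xyz": [0,0,-4],"rot": [0,0,0]},
  {"xyz": [0,0,-5.5],"rot": [0,0,0]},
  {"xyz": [0,0,-6],"rot": [0,0,0]},
  {"xyz": [0,0,-6.15],"rot": [0,0,0]},
  {"xyz": [0,0,-6.2],"rot": [0,0,0]},
  {"xyz": [0,0,-6.2],"rot": [0,0,0]},
  {"xyz": [0,0,-6.2],"rot": [0,0,0]},
])

```text
t: 28.1
tool_pos: [0.4686, 0.3293, 0.0685]
orientation: [-3.139, 0.105, -0.001]
force: [-0.1, 0.2, -2.4]
opening: 0.0221
```

```bash
python3 look.py w16
```

```text
t 28.1 tcp [0.4686 0.3293 0.0685] az -3.83 F [-0.1  0.2 -2.4] op 0.0221
```

View pics/w16.png

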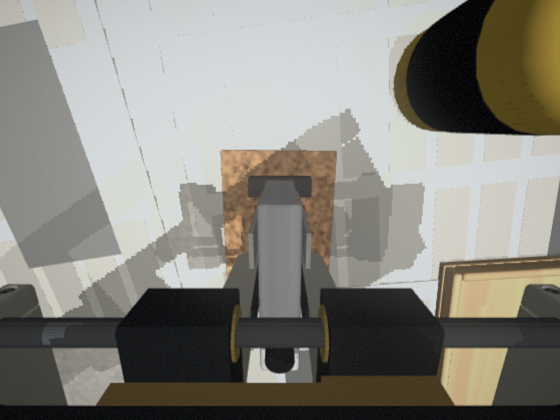

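Emit:
carry_out([
  {"xyz": [0,0,-0.05],"rot": [0,0,0]},
  {"xyz": [0,0,-0.07],"rot": [0,0,0]},
  {"xyz": [0,0,-0.07],"rot": [0,0,0]},
])

```text
t: 28.45
tool_pos: [0.4687, 0.3294, 0.0683]
orientation: [-3.139, 0.105, -0.001]
force: [-2.3, -1.7, 5.2]
opening: 0.0219
```

Emit:
carry_out([
  {"xyz": [0,0,0],"rot": [0,0,0]},
  {"xyz": [0,0,0],"rot": [0,0,0]},
  {"xyz": [0,0,0],"rot": [0,0,0]},
  {"xyz": [0,0,0],"rot": [0,0,0]},
  {"xyz": [0,0,0],"rot": [0,0,0]},
  {"xyz": [0,0,1],"rot": [0,0,0]},
  {"xyz": [0,0,4],"rot": [0,0,0]},
  {"xyz": [0,0,8],"rot": [0,0,0]},
  {"xyz": [0,-2,12],"rot": [0,0,0]},
  {"xyz": [0,-5,13],"rot": [0,0,0]},
], grip=0.6)

```text
t: 29.45
tool_pos: [0.4707, 0.2808, 0.2041]
orientation: [-3.135, 0.102, -0.013]
force: [1.0, -0.6, 0.6]
opening: 0.0556
```

```bash
python3 look.py w17; python3 - <<'E'
from plant import *
from h import *
im=read_camera('scene'); crop(im,180,120,480,330,2.6,'pics/s17.png')
im=read_camera('top'); crop(im,130,140,400,300,2.96,'pics/t17.png')
E
```

```text
t 29.45 tcp [0.4707 0.2808 0.2041] az -3.71 F [ 1.  -0.6  0.6] op 0.0556
```

View pics/s17.png

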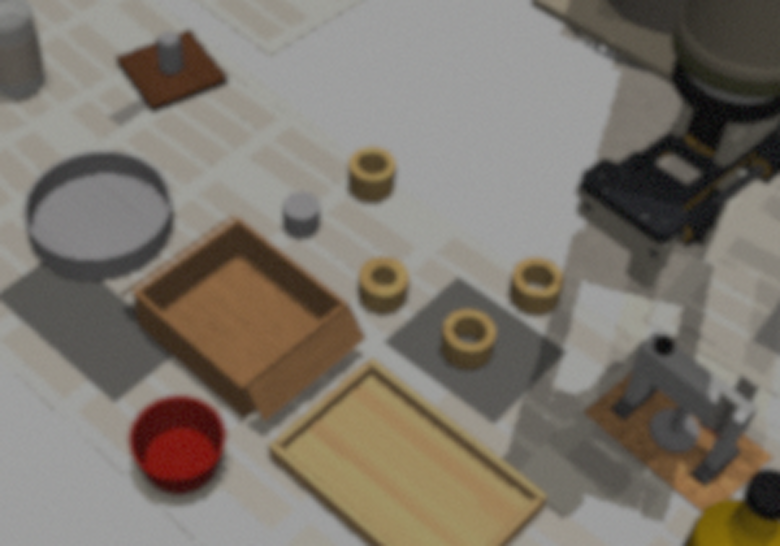

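View pics/w17.png

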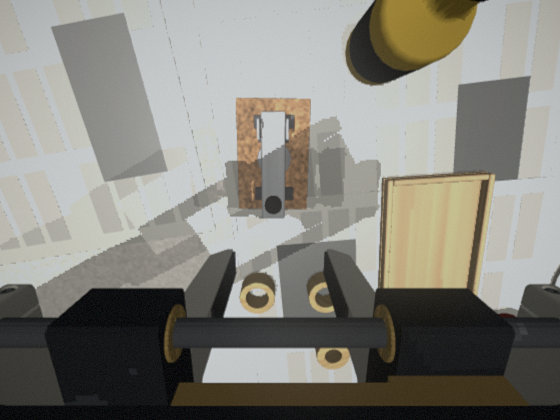

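Emit:
carry_out([
  {"xyz": [1.5,-4,-0.5],"rot": [0,0,1]},
  {"xyz": [3,-8,-2],"rot": [0,0,2]},
  {"xyz": [4.8,-11.5,-5],"rot": [0,0,3]},
  {"xyz": [5.5,-12.8,-7.5],"rot": [0,0,3.8]},
  {"xyz": [5.5,-12.8,-8],"rot": [0,0,3.8]},
  {"xyz": [5.5,-12.8,-8],"rot": [0,0,3.8]},
  {"xyz": [5.5,-12.8,-8],"rot": [0,0,3.8]},
], grip=0.65)

```text
t: 30.3
tool_pos: [0.5234, 0.1524, 0.1181]
orientation: [-3.141, -0.0, -0.001]
force: [0.7, 0.3, 0.9]
opening: 0.0603
```

```bash
python3 look.py w18
```

```text
t 30.3 tcp [0.5234 0.1524 0.1181] az 0.02 F [0.7 0.3 0.9] op 0.0603
```

View pics/w18.png

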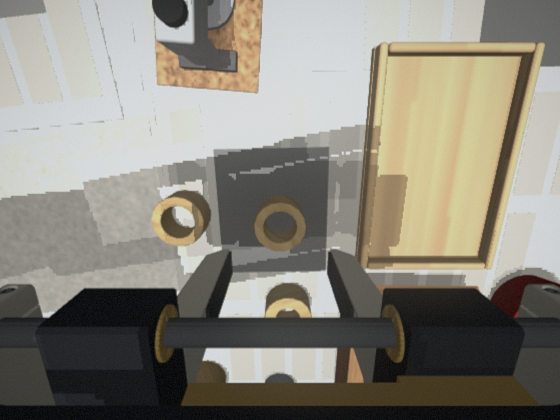

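```bash
python3 - <<'E'
from rodh import *
import pickle
s,c,im=pickle.load(open('pics/w18.pkl','rb'))
crop(im,140,170,340,330,4,'pics/w18c.png')
print(w2p(c,[.5234,.1524,.03]),p2w(c,280,223,.03),p2w(c,179,221,.03))
E
```

```text
[279.38356436 225.35092121] [0.52393575 0.1545607  0.03      ] [0.43635011 0.15639814 0.03      ]
```

View pics/w18c.png

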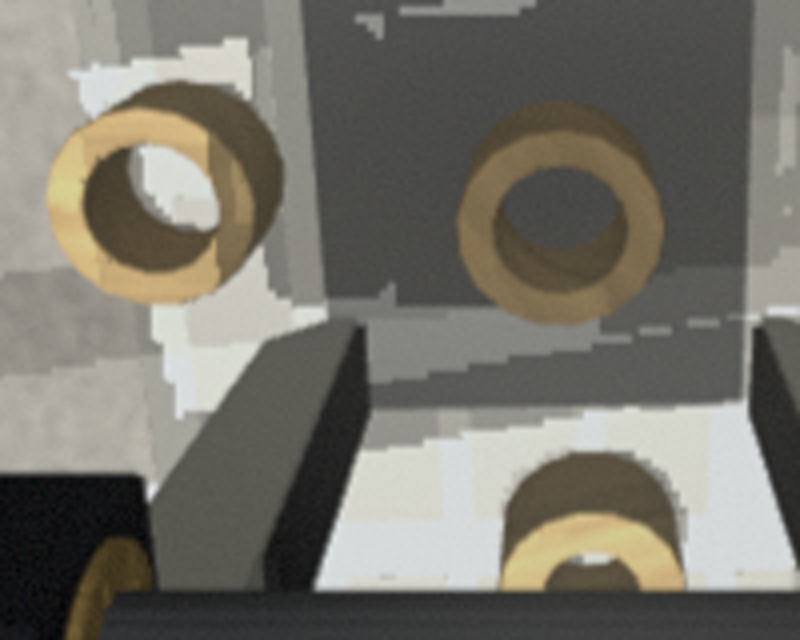

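Emit:
carry_out([
  {"xyz": [0.05,-0.1,-2],"rot": [0,0,0]},
  {"xyz": [0.05,-0.1,-5],"rot": [0,0,0]},
  {"xyz": [0.05,-0.1,-7.5],"rot": [0,0,0]},
  {"xyz": [0.05,-0.1,-9],"rot": [0,0,0]},
  {"xyz": [0.05,-0.1,-9.8],"rot": [0,0,0]},
  {"xyz": [0.05,-0.1,-9.8],"rot": [0,0,0]},
  {"xyz": [0.05,-0.1,-9.8],"rot": [0,0,0]},
])

```text
t: 31.05
tool_pos: [0.5248, 0.1505, 0.0206]
orientation: [-3.141, 0.0, -0.003]
force: [0.5, -0.3, 0.2]
opening: 0.0601
```

Emit:
carry_out([
  {"xyz": [0,0,0],"rot": [0,0,0]},
  {"xyz": [0,0,0],"rot": [0,0,0]},
  {"xyz": [0,0,0],"rot": [0,0,0]},
  {"xyz": [0,0,0],"rot": [0,0,0]},
  {"xyz": [0,0,0],"rot": [0,0,0]},
], grip=0.4, force=10)

```text
t: 31.55
tool_pos: [0.5246, 0.1503, 0.0203]
orientation: [-3.141, 0.001, -0.002]
force: [-0.8, 0.1, 5.7]
opening: 0.0448
```

Emit:
carry_out([
  {"xyz": [0,0,1],"rot": [0,0,0]},
  {"xyz": [0,0,4],"rot": [0,0,0]},
  {"xyz": [0,0,8],"rot": [0,0,0]},
  {"xyz": [0,0,10],"rot": [0,0,0]},
  {"xyz": [0,0,10],"rot": [0,0,0]},
])

```text
t: 32.05
tool_pos: [0.5265, 0.1506, 0.124]
orientation: [-3.14, 0.001, -0.011]
force: [1.4, 0.2, -0.3]
opening: 0.0447
```

```bash
python3 look.py w19
```

```text
t 32.05 tcp [0.5265 0.1506 0.124 ] az -0.03 F [ 1.4  0.2 -0.3] op 0.0447
```

View pics/w19.png

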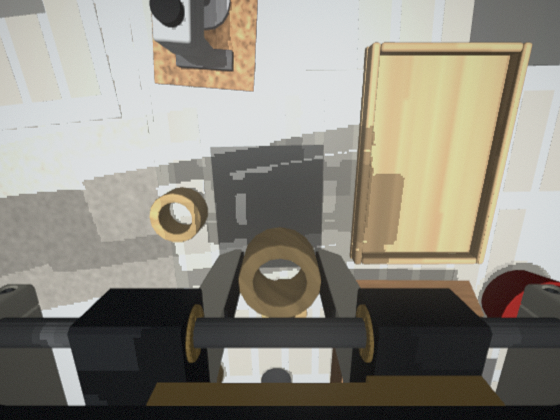

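```bash
python3 - <<'E'
from rodh import *
import pickle
s,c,im=pickle.load(open('pics/w19.pkl','rb'))
crop(im,220,220,340,330,6,'pics/w19c.png')
x,y,z=s['tool_pos']
for dz in (-.02,.01): 
    for dy in (-.003,0,.003): print(dz,dy,w2p(c,[x,y+dy,z+dz]).round(1), end=' ')
    print(w2p(c,[x,y+.023,z+dz]).round(1),w2p(c,[x,y-.023,z+dz]).round(1),w2p(c,[x+.023,y,z+dz]).round(1))
E
```

```text
-0.02 -0.003 [279.2 264.1] -0.02 0 [279.2 259.9] -0.02 0.003 [279.2 255.6] [279.1 226.2] [279.2 291.2] [314.7 259.7]
0.01 -0.003 [279.5 288.9] 0.01 0 [279.5 284.1] 0.01 0.003 [279.5 279.2] [279.5 245.1] [279.5 319.8] [321.5 283.9]
```

View pics/w19c.png

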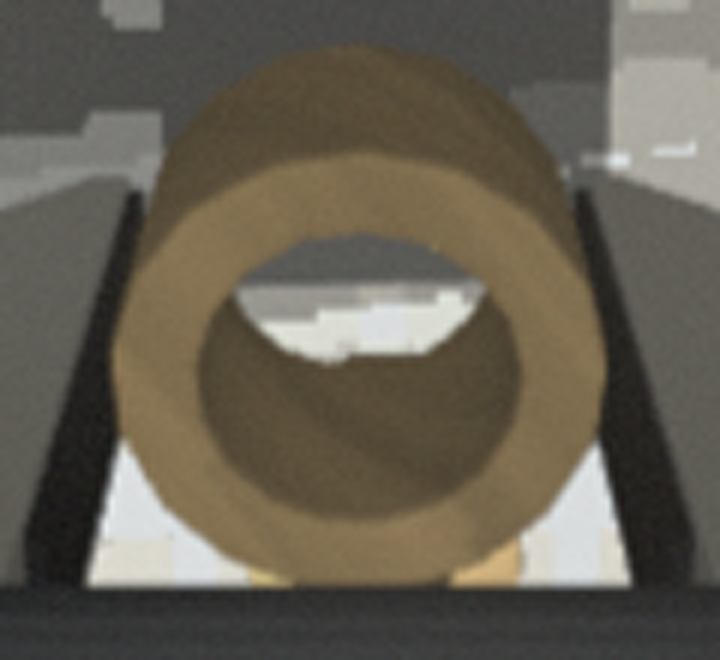

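Emit:
carry_out([
  {"xyz": [-0.2,-2,1],"rot": [0,0,0]},
  {"xyz": [-0.8,-6.5,2],"rot": [0,0,0]},
  {"xyz": [-1.4,-11.3,2],"rot": [0,0,0]},
  {"xyz": [-2,-16,2],"rot": [0,0,0]},
  {"xyz": [-2.6,-20.8,2],"rot": [0,0,0]},
  {"xyz": [-3.2,-25.6,2],"rot": [0,0,0]},
  {"xyz": [-3.8,-30.4,2],"rot": [0,0,0]},
  {"xyz": [-4.4,-35.2,2],"rot": [0,0,0]},
  {"xyz": [-5,-40,2],"rot": [0,0,0]},
  {"xyz": [-5.4,-44,2],"rot": [0,0,0]},
])

```text
t: 33.1
tool_pos: [0.4679, -0.2916, 0.1373]
orientation: [-3.14, 0.002, 0.004]
force: [0.8, 0.3, -0.8]
opening: 0.0449
```

Emit:
carry_out([
  {"xyz": [-0.2,-3.5,0],"rot": [0,0,0]},
  {"xyz": [-0.2,-5,0],"rot": [0,0,0]},
  {"xyz": [-0.2,-5,0],"rot": [0,0,0]},
  {"xyz": [-0.2,-5,0],"rot": [0,0,0]},
  {"xyz": [-0.2,-5,0],"rot": [0,0,0]},
])

```text
t: 33.6
tool_pos: [0.4679, -0.3381, 0.1387]
orientation: [-3.14, -0.001, 0.001]
force: [-0.1, 0.9, 0.7]
opening: 0.0447
```

```bash
python3 look.py w20; python3 - <<'E'
from rodh import *
from plant import *
c=calibration('top')
g=lambda u,v,z:p2w(c,130+u/2.96,140+v/2.96,z)
m=[g(*p,.012) for p in [(688,314),(772,332),(758,416),(671,399)]];print(np.mean(m,0),g(732,361,.052))
d=m[1]-m[0];print(np.degrees(np.arctan2(d[1],d[0])))
E
```

```text
t 33.6 tcp [ 0.4679 -0.3381  0.1387] az 0.05 F [-0.1  0.9  0.7] op 0.0447
[ 0.46704186 -0.30247897  0.012     ] [ 0.46786582 -0.30323108  0.052     ]
-103.1667626075434
```

View pics/w20.png

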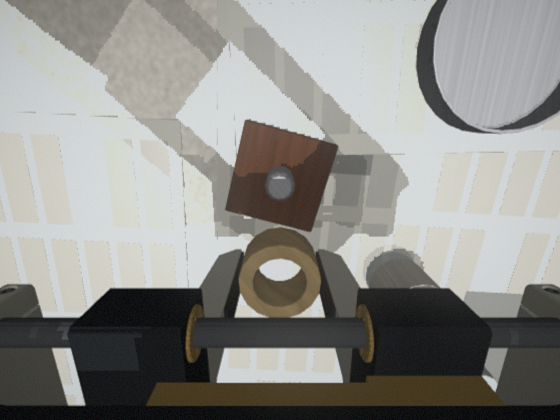

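```bash
python3 - <<'E'
from rodh import *
import pickle
s,c,im=pickle.load(open('pics/w20.pkl','rb'))
k=np.clip(im.astype(float)*1.7,0,255).astype(np.uint8)
crop(k,215,110,345,240,6,'pics/w20c.png')
E
```

```text
(no output)
```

View pics/w20c.png

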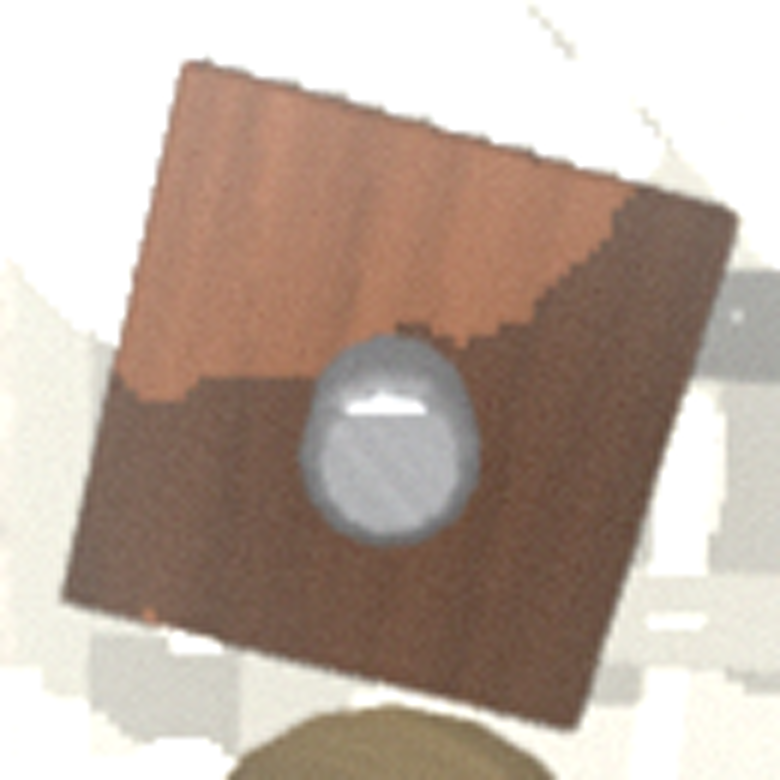

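```bash
python3 - <<'E'
from rodh import *
import pickle
s,c,im=pickle.load(open('pics/w20.pkl','rb'))
g=lambda u,v,z:p2w(c,215+u/6,110+v/6,z)
print('top',g(390,463,.052),'dia',np.linalg.norm(g(318,463,.052)-g(462,463,.052)))
m=[g(*p,.012) for p in [(185,62),(738,212),(577,732),(63,600)]]
print(np.mean(m,0),[np.linalg.norm(m[i]-m[i-1]).round(4) for i in range(4)])
print('tcp',s['tool_pos'])
E
```

```text
top [ 0.46829596 -0.30400679  0.052     ] dia 0.01996527686953655
[ 0.46844628 -0.30419156  0.012     ] [np.float64(0.088), np.float64(0.088), np.float64(0.0889), np.float64(0.0892)]
tcp [ 0.46791406 -0.33814811  0.13869704]
```

Emit:
carry_out([
  {"xyz": [0,1.5,0],"rot": [0,0,0]},
  {"xyz": [0,3.45,-1],"rot": [0,0,0]},
  {"xyz": [0,3.45,-4],"rot": [0,0,0]},
  {"xyz": [0,3.45,-5.5],"rot": [0,0,0]},
  {"xyz": [0,3.45,-5.5],"rot": [0,0,0]},
  {"xyz": [0,3.45,-5.5],"rot": [0,0,0]},
  {"xyz": [0,3.45,-5.5],"rot": [0,0,0]},
])

```text
t: 34.35
tool_pos: [0.4686, -0.306, 0.0858]
orientation: [3.14, -0.001, 0.002]
force: [1.3, -0.6, 0.5]
opening: 0.0447
```

```bash
python3 look.py w21; python3 - <<'E'
from rodh import *
import pickle
s,c,im=pickle.load(open('pics/w21.pkl','rb'))
k=np.clip(im.astype(float)*1.7,0,255).astype(np.uint8)
crop(k,215,210,345,340,6,'pics/w21c.png')
x,y,z=s['tool_pos']
print(w2p(c,[.4680,-.3036,.052]),w2p(c,[x,y,z+.01]))
E
```

```text
t 34.35 tcp [ 0.4686 -0.306   0.0858] az -0.03 F [ 1.3 -0.6  0.5] op 0.0447
[278.46282765 247.82950762] [279.39046247 284.11939438]
```

View pics/w21c.png

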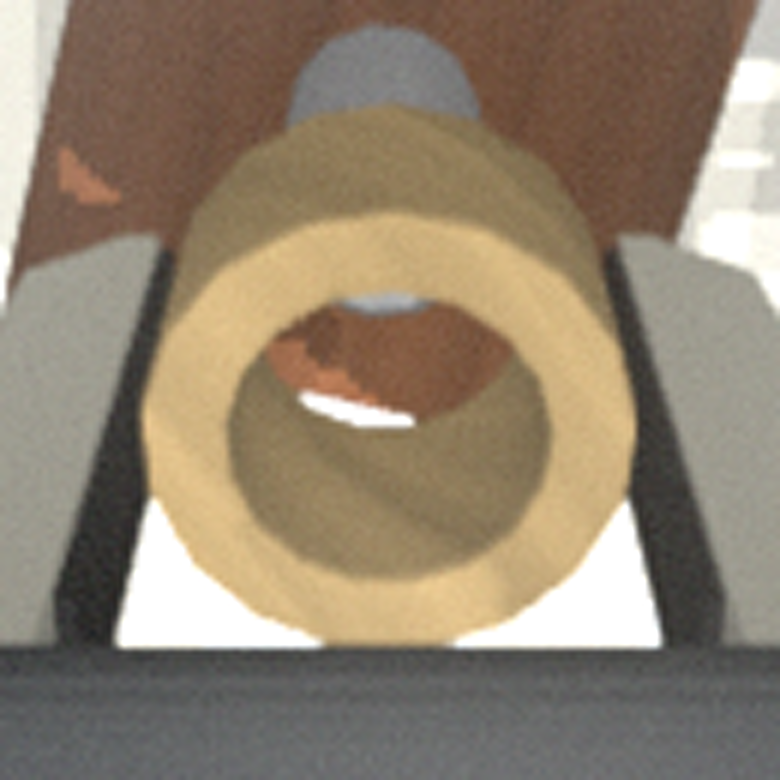

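Emit:
carry_out([
  {"xyz": [0,0.1,-0.8],"rot": [0,0,0]},
  {"xyz": [0,0.1,-0.8],"rot": [0,0,0]},
  {"xyz": [0,0.1,-0.8],"rot": [0,0,0]},
  {"xyz": [0,0.1,-0.8],"rot": [0,0,0]},
])

```text
t: 34.8
tool_pos: [0.4678, -0.3044, 0.0764]
orientation: [-3.142, 0.001, 0.0]
force: [0.6, 0.2, -0.8]
opening: 0.0447
```

```bash
python3 look.py w22; python3 - <<'E'
from rodh import *
import pickle
s,c,im=pickle.load(open('pics/w22.pkl','rb'))
k=np.clip(im.astype(float)*1.7,0,255).astype(np.uint8)
crop(k,215,210,345,340,6,'pics/w22c.png')
x,y,z=s['tool_pos']
for yy in(-.3036+.013,-.3036-.013,-.3036-.0095): print(w2p(c,[.4680,yy,.052]),(w2p(c,[.4680,yy,.047])))
E
```

```text
t 34.8 tcp [ 0.4678 -0.3044  0.0764] az -0.03 F [ 0.6  0.2 -0.8] op 0.0447
[279.69252745 237.37379344] [279.68708281 234.60029711]
[279.71521601 273.43194254] [279.70943643 269.90041307]
[279.71226629 268.74406175] [279.70652778 265.30716447]
```

View pics/w22c.png

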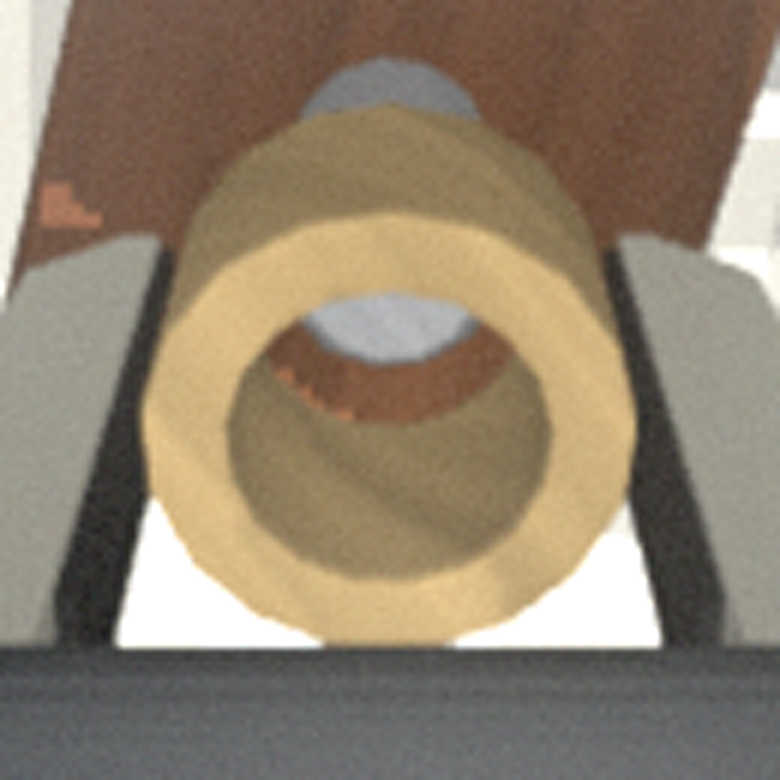

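Emit:
carry_out([
  {"xyz": [0,0.07,-0.5],"rot": [0,0,0]},
  {"xyz": [0,0.07,-1],"rot": [0,0,0]},
  {"xyz": [0,0.07,-1.5],"rot": [0,0,0]},
  {"xyz": [0,0.07,-2],"rot": [0,0,0]},
  {"xyz": [0,0.07,-2],"rot": [0,0,0]},
])

```text
t: 35.35
tool_pos: [0.4671, -0.3032, 0.0551]
orientation: [-3.14, 0.001, 0.002]
force: [0.1, -0.4, -0.7]
opening: 0.0447
```

```bash
python3 look.py w23; python3 - <<'E'
from rodh import *
import pickle
s,c,im=pickle.load(open('pics/w23.pkl','rb'))
k=np.clip(im.astype(float)*1.7,0,255).astype(np.uint8)
crop(k,215,210,345,340,6,'pics/w23c.png')
E
```

```text
t 35.35 tcp [ 0.4671 -0.3032  0.0551] az -0.03 F [ 0.1 -0.4 -0.7] op 0.0447
```

View pics/w23c.png

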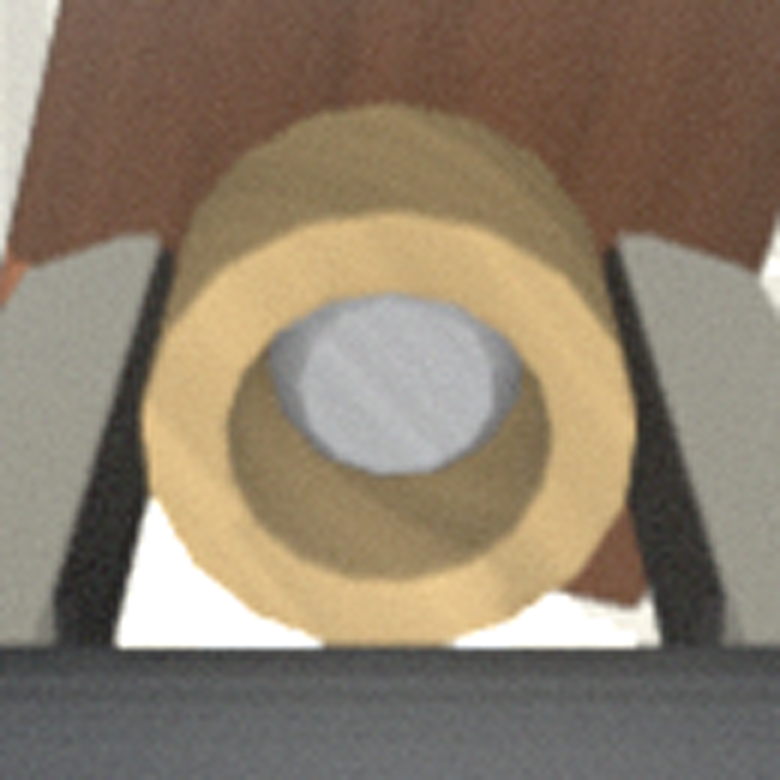

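Emit:
carry_out([
  {"xyz": [0.05,0,-0.6],"rot": [0,0,0]},
  {"xyz": [0.05,0,-1.2],"rot": [0,0,0]},
  {"xyz": [0.05,0,-1.8],"rot": [0,0,0]},
  {"xyz": [0.05,0,-2.2],"rot": [0,0,0]},
  {"xyz": [0.05,0,-2.2],"rot": [0,0,0]},
  {"xyz": [0.05,0,-2.2],"rot": [0,0,0]},
])

```text
t: 36.0
tool_pos: [0.4683, -0.3036, 0.0342]
orientation: [-3.141, 0.001, 0.0]
force: [-0.2, 0.9, 0.4]
opening: 0.0447
```

```bash
python3 look.py w24; python3 - <<'E'
from rodh import *
import pickle
s,c,im=pickle.load(open('pics/w24.pkl','rb'))
k=np.clip(im.astype(float)*1.7,0,255).astype(np.uint8)
crop(k,215,210,345,340,6,'pics/w24c.png')
from plant import *
im=read_camera('scene'); crop(im,190,100,330,200,5,'pics/s24.png')
E
```

```text
t 36.0 tcp [ 0.4683 -0.3036  0.0342] az -0.03 F [-0.2  0.9  0.4] op 0.0447
```

View pics/w24c.png

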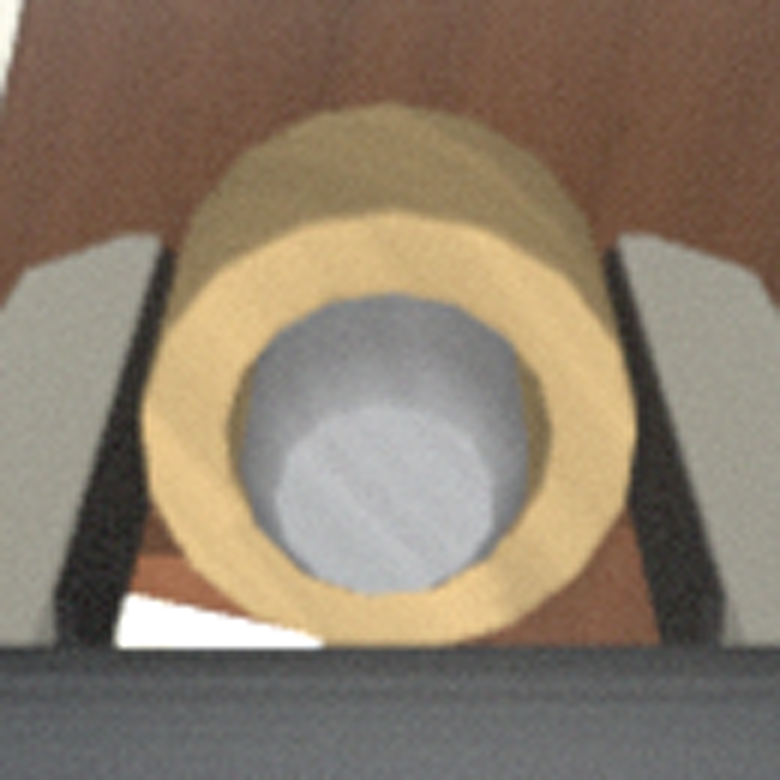

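View pics/s24.png

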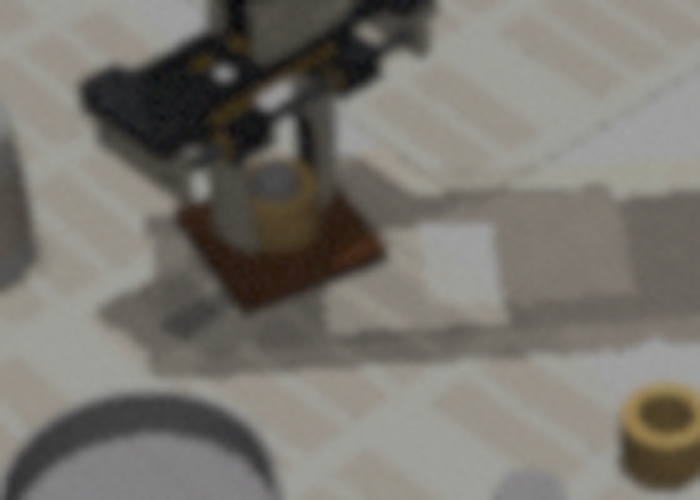

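Emit:
carry_out([
  {"xyz": [0,0,-0.1],"rot": [0,0,0]},
  {"xyz": [0,0,-0.2],"rot": [0,0,0]},
  {"xyz": [0,0,-0.2],"rot": [0,0,0]},
  {"xyz": [0,0,-0.2],"rot": [0,0,0]},
])

```text
t: 36.5
tool_pos: [0.4683, -0.3037, 0.0324]
orientation: [3.142, -0.001, -0.0]
force: [0.3, -0.1, 0.2]
opening: 0.0446
```

Emit:
carry_out([
  {"xyz": [0,0,0],"rot": [0,0,0]},
  {"xyz": [0,0,0],"rot": [0,0,0]},
  {"xyz": [0,0,0],"rot": [0,0,0]},
  {"xyz": [0,0,0],"rot": [0,0,0]},
], grip=0.6)

```text
t: 36.9
tool_pos: [0.4683, -0.3037, 0.0324]
orientation: [3.142, -0.001, 0.0]
force: [0.5, -0.6, -0.6]
opening: 0.0558
```

```bash
python3 look.py w25; python3 - <<'E'
from rodh import *
import pickle
s,c,im=pickle.load(open('pics/w25.pkl','rb'))
k=np.clip(im.astype(float)*1.7,0,255).astype(np.uint8)
crop(k,205,210,355,340,5,'pics/w25c.png')
E
```

```text
t 36.9 tcp [ 0.4683 -0.3037  0.0324] az -0.03 F [ 0.5 -0.6 -0.6] op 0.0558
```

View pics/w25c.png

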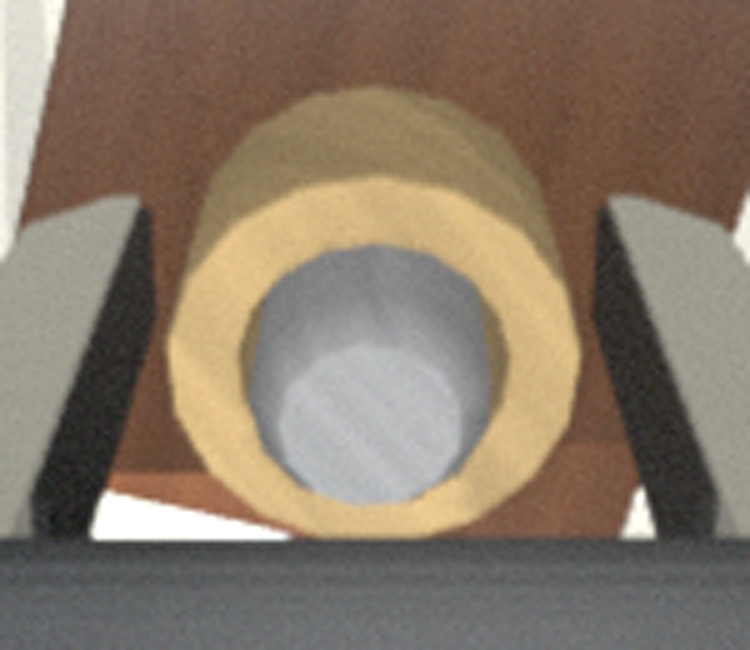

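Emit:
carry_out([
  {"xyz": [0,0,0],"rot": [0,0,0]},
  {"xyz": [0,0,0],"rot": [0,0,0]},
  {"xyz": [0,0,0],"rot": [0,0,0]},
  {"xyz": [0,0,0],"rot": [0,0,0]},
  {"xyz": [0,0,1],"rot": [0,0,0]},
  {"xyz": [0,0,3],"rot": [0,0,0]},
  {"xyz": [0,0,6],"rot": [0,0,0]},
  {"xyz": [0,0,9],"rot": [0,0,0]},
  {"xyz": [0,0,11],"rot": [0,0,0]},
  {"xyz": [0,0,11],"rot": [0,0,0]},
], grip=0.4)

```text
t: 37.95
tool_pos: [0.4704, -0.3053, 0.1471]
orientation: [3.137, -0.001, 0.009]
force: [0.7, -1.0, -0.1]
opening: 0.0449
```

```bash
python3 look.py w26;python3 - <<'E'
from rodh import *
from plant import *
c=calibration('top');cs=calibration('scene')
g=lambda u,v,z:p2w(c,130+u/2.96,140+v/2.96,z)
m=[g(*p,.022) for p in [(147,131),(328,129),(328,247),(147,248)]];print(np.round(m,3),np.mean(m,0))
m=[g(*p,.05) for p in [(365,131),(496,131),(496,254),(363,254)]];print(np.round(m,3),np.mean(m,0))
print(g(607,186,.032))
E
```

```text
t 37.95 tcp [ 0.4704 -0.3053  0.1471] az -0.02 F [ 0.7 -1.  -0.1] op 0.0449
[[0.724 0.297 0.022]
 [0.723 0.105 0.022]
 [0.596 0.105 0.022]
 [0.598 0.293 0.022]] [0.66022056 0.20006956 0.022     ]
[[ 0.713  0.064  0.05 ]
 [ 0.711 -0.073  0.05 ]
 [ 0.581 -0.069  0.05 ]
 [ 0.583  0.066  0.05 ]] [ 0.64677852 -0.00298394  0.05      ]
[ 0.65415267 -0.18847132  0.032     ]
```

View pics/w26.png

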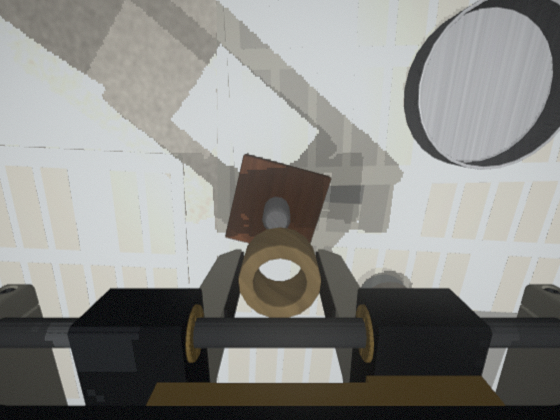

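Emit:
carry_out([
  {"xyz": [0.7,2,0],"rot": [0,0,0]},
  {"xyz": [2.3,6.4,0],"rot": [0,0,0]},
  {"xyz": [3.9,11,0],"rot": [0,0,0]},
  {"xyz": [5.5,15.6,0],"rot": [0,0,0]},
  {"xyz": [7.1,20.2,0],"rot": [0,0,0]},
  {"xyz": [8.7,24.8,0],"rot": [0,0,0]},
  {"xyz": [10.3,29.4,0],"rot": [0,0,0]},
  {"xyz": [11.9,34,0],"rot": [0,0,0]},
  {"xyz": [13.5,38.6,0],"rot": [0,0,0]},
  {"xyz": [15,43,0],"rot": [0,0,0]},
])

```text
t: 39.0
tool_pos: [0.6176, 0.1284, 0.1403]
orientation: [3.141, -0.0, -0.004]
force: [0.7, -0.8, -0.4]
opening: 0.0446
```

Emit:
carry_out([
  {"xyz": [1.6,4.6,0],"rot": [0,0,0]},
  {"xyz": [3.2,8.8,0],"rot": [0,0,0]},
  {"xyz": [4.2,11.9,-1],"rot": [0,0,0]},
  {"xyz": [4.2,11.9,-4],"rot": [0,0,0]},
  {"xyz": [4.2,11.9,-6],"rot": [0,0,0]},
  {"xyz": [4.2,11.9,-6],"rot": [0,0,0]},
  {"xyz": [4.2,11.9,-6],"rot": [0,0,0]},
])

```text
t: 39.7
tool_pos: [0.6592, 0.2449, 0.0807]
orientation: [3.141, -0.001, -0.005]
force: [0.6, 1.1, -0.8]
opening: 0.0446
```

```bash
python3 look.py w27
```

```text
t 39.7 tcp [0.6592 0.2449 0.0807] az -0.03 F [ 0.6  1.1 -0.8] op 0.0446
```

View pics/w27.png

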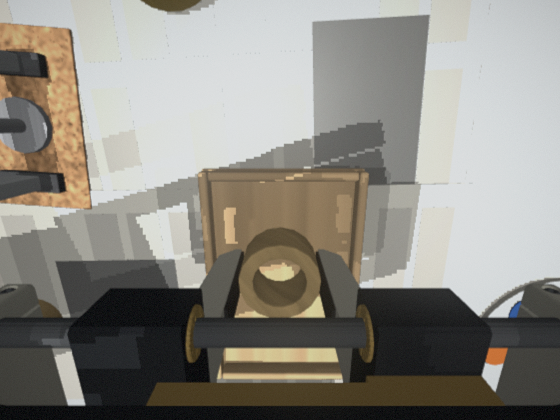

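Emit:
carry_out([
  {"xyz": [0,0,-2],"rot": [0,0,0]},
  {"xyz": [0,0,-4],"rot": [0,0,0]},
  {"xyz": [0,0,-5],"rot": [0,0,0]},
  {"xyz": [0,0,-5.35],"rot": [0,0,0]},
  {"xyz": [0,0,-5.35],"rot": [0,0,0]},
  {"xyz": [0,0,-5.35],"rot": [0,0,0]},
])

```text
t: 40.35
tool_pos: [0.6613, 0.2455, 0.0304]
orientation: [-3.141, 0.001, -0.003]
force: [0.6, 0.3, 0.3]
opening: 0.0447
```

Emit:
carry_out([
  {"xyz": [0,0,0],"rot": [0,0,0]},
  {"xyz": [0,0,0],"rot": [0,0,0]},
  {"xyz": [0,0,0],"rot": [0,0,0]},
  {"xyz": [0,0,1],"rot": [0,0,0]},
  {"xyz": [0,0,4],"rot": [0,0,0]},
  {"xyz": [0,0,8],"rot": [0,0,0]},
  {"xyz": [0,0,10],"rot": [0,0,0]},
], grip=0.6)

```text
t: 41.05
tool_pos: [0.6621, 0.2459, 0.1341]
orientation: [-3.14, 0.001, -0.008]
force: [0.9, 0.7, 0.6]
opening: 0.0559
```

```bash
python3 look.py w28; python3 - <<'E'
from plant import *
from h import *
im=read_camera('scene'); crop(im,180,120,480,330,2.6,'pics/s28.png')
im=read_camera('top'); crop(im,130,140,400,300,2.96,'pics/t28.png')
E
```

```text
t 41.05 tcp [0.6621 0.2459 0.1341] az -0.02 F [0.9 0.7 0.6] op 0.0559
```

View pics/s28.png

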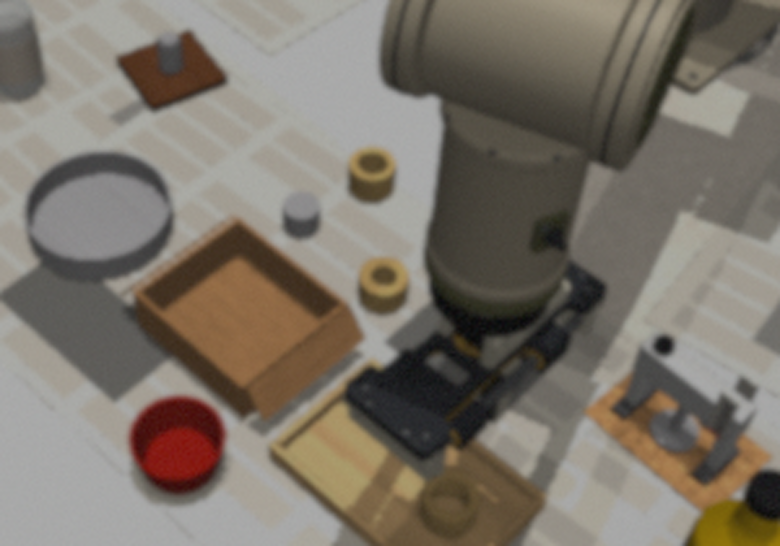

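Emit:
carry_out([
  {"xyz": [-2,-0.8,0],"rot": [0,0,0]},
  {"xyz": [-6.5,-2.5,0],"rot": [0,0,0]},
  {"xyz": [-11,-4.3,0],"rot": [0,0,0]},
  {"xyz": [-15.5,-6.1,0],"rot": [0,0,0]},
  {"xyz": [-20,-7.9,-0.5],"rot": [0,0,0]},
  {"xyz": [-22.3,-8.8,-1],"rot": [0,0,0]},
  {"xyz": [-22.3,-8.8,-1],"rot": [0,0,0]},
  {"xyz": [-22.3,-8.8,-1],"rot": [0,0,0]},
  {"xyz": [-22.3,-8.8,-1],"rot": [0,0,0]},
], grip=0.65)

```text
t: 42.1
tool_pos: [0.4383, 0.1576, 0.119]
orientation: [-3.141, 0.001, -0.001]
force: [0.0, 0.0, 0.9]
opening: 0.0604
```

```bash
python3 look.py w29;python3 - <<'E'
from rodh import *
import pickle
s,c,im=pickle.load(open('pics/w29.pkl','rb'))
crop(im,200,150,360,310,5,'pics/w29c.png')
x,y,z=s['tool_pos']; print(w2p(c,[x,y,.03]),p2w(c,280,225,.03)-p2w(c,280,226,.03))
E
```

```text
t 42.1 tcp [0.4383 0.1576 0.119 ] az -0.02 F [0.  0.  0.9] op 0.0604
[279.34980652 224.94487947] [1.85957297e-07 9.25279838e-04 0.00000000e+00]
```

View pics/w29c.png

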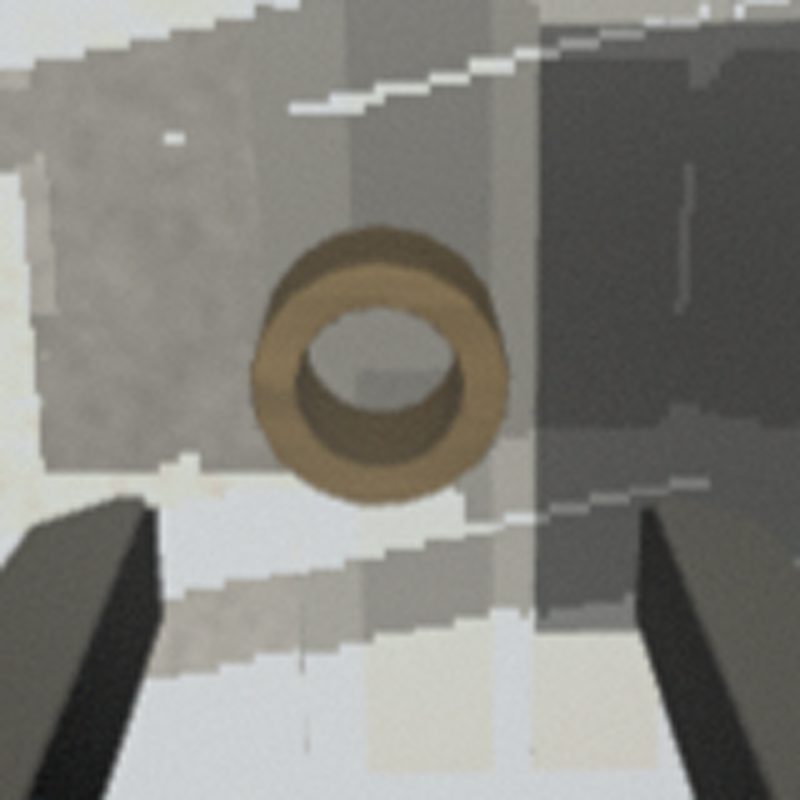

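Emit:
carry_out([
  {"xyz": [-0.3,-0.12,-2],"rot": [0,0,0]},
  {"xyz": [-0.3,-0.12,-5],"rot": [0,0,0]},
  {"xyz": [-0.3,-0.12,-7.5],"rot": [0,0,0]},
  {"xyz": [-0.3,-0.12,-9],"rot": [0,0,0]},
  {"xyz": [-0.3,-0.12,-9.85],"rot": [0,0,0]},
  {"xyz": [-0.3,-0.12,-9.85],"rot": [0,0,0]},
  {"xyz": [-0.3,-0.12,-9.85],"rot": [0,0,0]},
])

```text
t: 42.85
tool_pos: [0.4351, 0.1564, 0.0209]
orientation: [-3.141, 0.001, -0.001]
force: [0.6, -0.2, 0.7]
opening: 0.0607
```

Emit:
carry_out([
  {"xyz": [0,0,0],"rot": [0,0,0]},
  {"xyz": [0,0,0],"rot": [0,0,0]},
  {"xyz": [0,0,0],"rot": [0,0,0]},
  {"xyz": [0,0,0],"rot": [0,0,0]},
  {"xyz": [0,0,0],"rot": [0,0,0]},
], grip=0.4)

```text
t: 43.35
tool_pos: [0.4352, 0.1563, 0.0213]
orientation: [-3.141, 0.001, -0.003]
force: [-0.8, 0.4, 5.6]
opening: 0.0465
```

Emit:
carry_out([
  {"xyz": [0,0,1],"rot": [0,0,0]},
  {"xyz": [0,0,4],"rot": [0,0,0]},
  {"xyz": [0,0,8],"rot": [0,0,0]},
  {"xyz": [0,0,11],"rot": [0,0,0]},
  {"xyz": [0,0,11],"rot": [0,0,0]},
  {"xyz": [0,0,11],"rot": [0,0,0]},
])

```text
t: 43.95
tool_pos: [0.4348, 0.1562, 0.1313]
orientation: [-3.141, 0.001, -0.003]
force: [-1.0, -0.3, -1.0]
opening: 0.047
```

```bash
python3 look.py w30;python3 - <<'E'
from rodh import *
import pickle
s,c,im=pickle.load(open('pics/w30.pkl','rb'))
crop(im,220,220,340,330,6,'pics/w30c.png')
E
```

```text
t 43.95 tcp [0.4348 0.1562 0.1313] az -0.03 F [-1.  -0.3 -1. ] op 0.047
```

View pics/w30c.png

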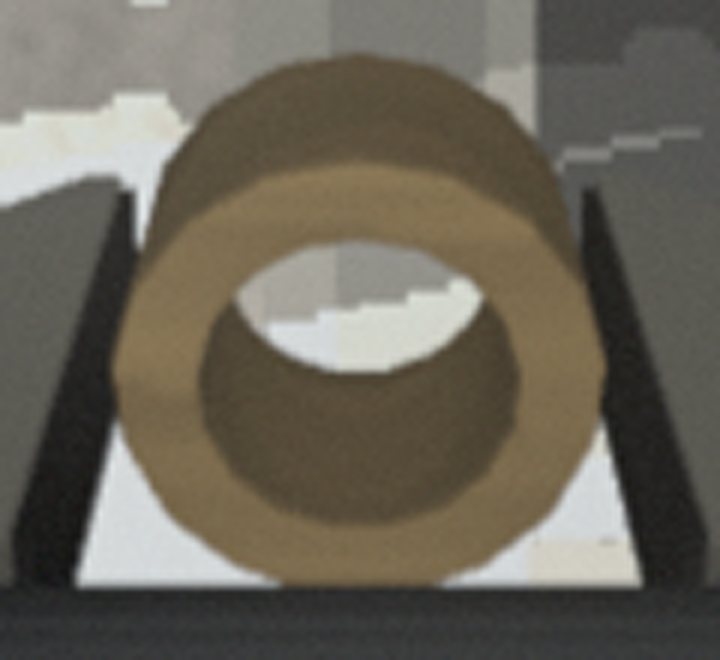

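Emit:
carry_out([
  {"xyz": [0.1,-2,0],"rot": [0,0,0]},
  {"xyz": [0.5,-6.5,0],"rot": [0,0,0]},
  {"xyz": [0.8,-11.3,0],"rot": [0,0,0]},
  {"xyz": [1.2,-16,0],"rot": [0,0,0]},
  {"xyz": [1.5,-20.8,0],"rot": [0,0,0]},
  {"xyz": [1.9,-25.6,0],"rot": [0,0,0]},
  {"xyz": [2.2,-30.4,0],"rot": [0,0,0]},
  {"xyz": [2.6,-35.2,0],"rot": [0,0,0]},
  {"xyz": [3,-40,0],"rot": [0,0,0]},
  {"xyz": [3.2,-44,0],"rot": [0,0,0]},
])

```text
t: 45.0
tool_pos: [0.4649, -0.2857, 0.1281]
orientation: [-3.14, 0.002, 0.004]
force: [0.1, 0.5, 0.0]
opening: 0.0467
```

Emit:
carry_out([
  {"xyz": [0.1,-1.9,0],"rot": [0,0,0]},
  {"xyz": [0.1,-1.9,-2],"rot": [0,0,0]},
  {"xyz": [0.1,-1.9,-4.5],"rot": [0,0,0]},
  {"xyz": [0.1,-1.9,-5.5],"rot": [0,0,0]},
  {"xyz": [0.1,-1.9,-5.5],"rot": [0,0,0]},
  {"xyz": [0.1,-1.9,-5.5],"rot": [0,0,0]},
  {"xyz": [0.1,-1.9,-5.5],"rot": [0,0,0]},
])

```text
t: 45.7
tool_pos: [0.4678, -0.303, 0.0764]
orientation: [3.141, -0.0, 0.001]
force: [0.7, -0.3, 0.9]
opening: 0.0464
```

```bash
python3 look.py w31; python3 - <<'E'
from rodh import *
import pickle
s,c,im=pickle.load(open('pics/w31.pkl','rb'))
k=np.clip(im.astype(float)*1.7,0,255).astype(np.uint8)
crop(k,215,210,345,340,6,'pics/w31c.png')
E
```

```text
t 45.7 tcp [ 0.4678 -0.303   0.0764] az -0.0 F [ 0.7 -0.3  0.9] op 0.0464
```

View pics/w31c.png

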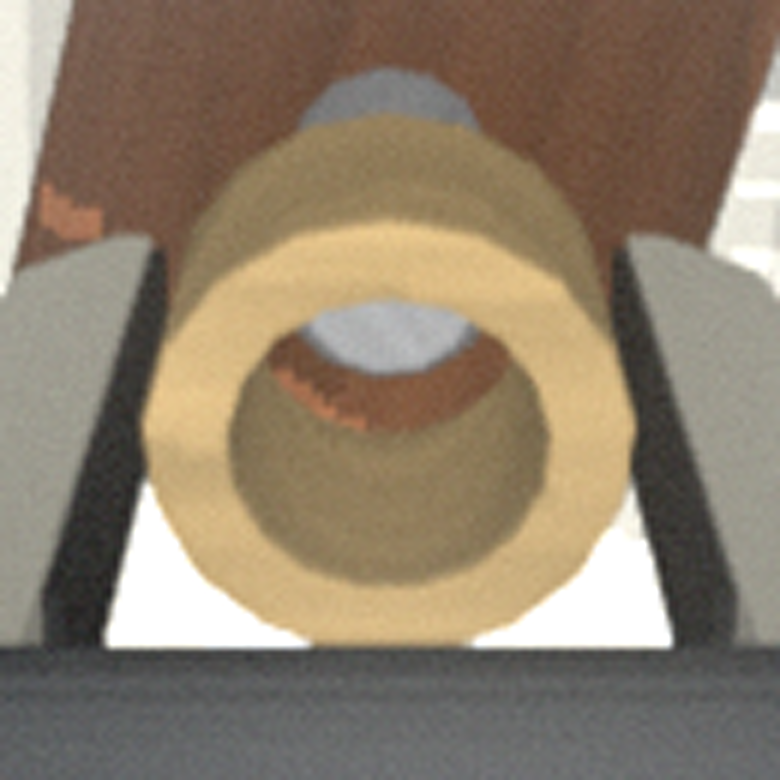

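Emit:
carry_out([
  {"xyz": [0.03,0.06,-0.5],"rot": [0,0,0]},
  {"xyz": [0.03,0.06,-1],"rot": [0,0,0]},
  {"xyz": [0.03,0.06,-1.5],"rot": [0,0,0]},
  {"xyz": [0.03,0.06,-2],"rot": [0,0,0]},
  {"xyz": [0.03,0.06,-2],"rot": [0,0,0]},
])

```text
t: 46.25
tool_pos: [0.4671, -0.3019, 0.0542]
orientation: [-3.141, 0.001, 0.002]
force: [-0.4, 0.5, -1.1]
opening: 0.0463
```

```bash
python3 look.py w32; python3 - <<'E'
from rodh import *
import pickle
s,c,im=pickle.load(open('pics/w32.pkl','rb'))
k=np.clip(im.astype(float)*1.7,0,255).astype(np.uint8)
crop(k,215,210,345,340,6,'pics/w32c.png')
E
```

```text
t 46.25 tcp [ 0.4671 -0.3019  0.0542] az -0.03 F [-0.4  0.5 -1.1] op 0.0463
```

View pics/w32c.png

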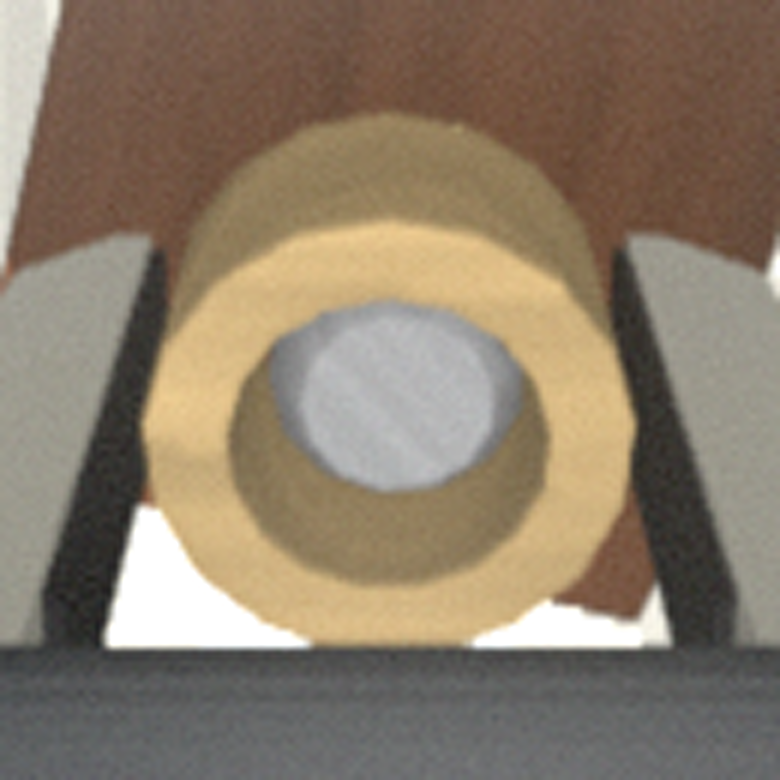

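Emit:
carry_out([
  {"xyz": [0.05,-0.03,-0.6],"rot": [0,0,0]},
  {"xyz": [0.05,-0.03,-1.2],"rot": [0,0,0]},
  {"xyz": [0.05,-0.03,-1.8],"rot": [0,0,0]},
  {"xyz": [0.05,-0.03,-2.2],"rot": [0,0,0]},
  {"xyz": [0.05,-0.03,-2.25],"rot": [0,0,0]},
  {"xyz": [0.05,-0.03,-2.25],"rot": [0,0,0]},
  {"xyz": [0.05,-0.03,-2.25],"rot": [0,0,0]},
])

```text
t: 47.0
tool_pos: [0.4681, -0.3026, 0.0327]
orientation: [-3.142, 0.001, -0.0]
force: [-0.3, -0.6, -0.2]
opening: 0.0469
```

Emit:
carry_out([
  {"xyz": [0,0,0],"rot": [0,0,0]},
  {"xyz": [0,0,0],"rot": [0,0,0]},
  {"xyz": [0,0,0],"rot": [0,0,0]},
  {"xyz": [0,0,0],"rot": [0,0,0]},
], grip=0.6)

```text
t: 47.4
tool_pos: [0.4681, -0.3026, 0.0329]
orientation: [3.142, -0.001, 0.0]
force: [0.3, 0.0, -0.2]
opening: 0.0556
```

```bash
python3 look.py w33; python3 - <<'E'
from rodh import *
import pickle
s,c,im=pickle.load(open('pics/w33.pkl','rb'))
k=np.clip(im.astype(float)*1.7,0,255).astype(np.uint8)
crop(k,205,210,355,340,5,'pics/w33c.png')
E
```

```text
t 47.4 tcp [ 0.4681 -0.3026  0.0329] az -0.02 F [ 0.3  0.  -0.2] op 0.0556
```

View pics/w33c.png

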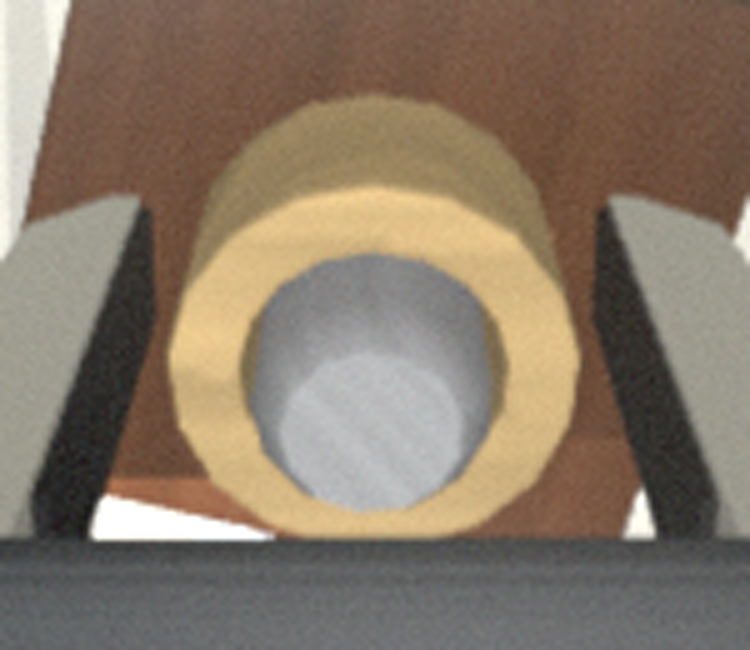

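Emit:
carry_out([
  {"xyz": [0,0,0],"rot": [0,0,0]},
  {"xyz": [0,0,0],"rot": [0,0,0]},
  {"xyz": [0,0,0],"rot": [0,0,0]},
  {"xyz": [0,0,0],"rot": [0,0,0]},
  {"xyz": [0,0,1],"rot": [0,0,0]},
  {"xyz": [0,0,3],"rot": [0,0,0]},
  {"xyz": [0,0,6],"rot": [0,0,0]},
  {"xyz": [0,0,9],"rot": [0,0,0]},
  {"xyz": [0,0,11],"rot": [0,0,0]},
  {"xyz": [0.5,1.5,11],"rot": [0,0,0]},
], grip=0.4)

```text
t: 48.45
tool_pos: [0.4749, -0.2899, 0.1476]
orientation: [3.137, -0.004, 0.009]
force: [0.2, 0.1, -0.1]
opening: 0.0465
```

Emit:
carry_out([
  {"xyz": [1.6,4,0],"rot": [0,0,0]},
  {"xyz": [3.4,8.5,0],"rot": [0,0,0]},
  {"xyz": [5.2,13,0],"rot": [0,0,0]},
  {"xyz": [7,17.5,0],"rot": [0,0,0]},
  {"xyz": [8.8,22,0],"rot": [0,0,0]},
  {"xyz": [10.6,26.5,0],"rot": [0,0,0]},
  {"xyz": [12.4,31,0],"rot": [0,0,0]},
  {"xyz": [14.2,35.5,0],"rot": [0,0,0]},
  {"xyz": [16,40,0],"rot": [0,0,0]},
  {"xyz": [17.8,42.8,0],"rot": [0,0,0]},
])

```text
t: 49.45
tool_pos: [0.6501, 0.1451, 0.1414]
orientation: [-3.141, -0.003, 0.003]
force: [0.0, -0.8, 0.5]
opening: 0.0467
```

Emit:
carry_out([
  {"xyz": [0.9,1,-1],"rot": [0,0,0]},
  {"xyz": [0.9,1,-4],"rot": [0,0,0]},
  {"xyz": [0.9,1,-6],"rot": [0,0,0]},
  {"xyz": [0.9,1,-6],"rot": [0,0,0]},
  {"xyz": [0.9,1,-6],"rot": [0,0,0]},
])

```text
t: 49.95
tool_pos: [0.659, 0.151, 0.0819]
orientation: [3.141, -0.0, -0.004]
force: [0.2, -0.4, 0.2]
opening: 0.0464
```

```bash
python3 look.py w34
```

```text
t 49.95 tcp [0.659  0.151  0.0819] az -0.01 F [ 0.2 -0.4  0.2] op 0.0464
```

View pics/w34.png

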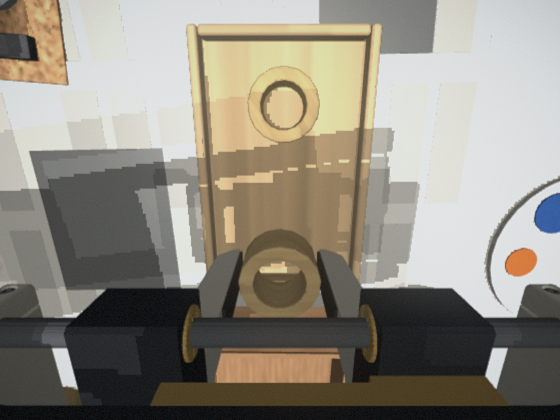

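Emit:
carry_out([
  {"xyz": [0,0,-2],"rot": [0,0,0]},
  {"xyz": [0,0,-4],"rot": [0,0,0]},
  {"xyz": [0,0,-5],"rot": [0,0,0]},
  {"xyz": [0,0,-5.4],"rot": [0,0,0]},
  {"xyz": [0,0,-5.45],"rot": [0,0,0]},
  {"xyz": [0,0,-5.45],"rot": [0,0,0]},
])

```text
t: 50.6
tool_pos: [0.661, 0.1506, 0.0297]
orientation: [-3.141, 0.001, -0.003]
force: [-0.3, -0.2, 0.2]
opening: 0.0468
```

Emit:
carry_out([
  {"xyz": [0,0,0],"rot": [0,0,0]},
  {"xyz": [0,0,0],"rot": [0,0,0]},
  {"xyz": [0,0,0],"rot": [0,0,0]},
  {"xyz": [0,0,1],"rot": [0,0,0]},
  {"xyz": [0,0,4],"rot": [0,0,0]},
  {"xyz": [0,0,8],"rot": [0,0,0]},
  {"xyz": [-1,-1,10],"rot": [0,0,0]},
  {"xyz": [-4,-3,10],"rot": [0,0,0]},
  {"xyz": [-8,-5.5,10],"rot": [0,0,0]},
], grip=0.62)

```text
t: 51.5
tool_pos: [0.5813, 0.0954, 0.1309]
orientation: [-3.141, -0.001, -0.007]
force: [-0.4, -1.4, -0.4]
opening: 0.0575
```

Emit:
carry_out([
  {"xyz": [-4,-3,0],"rot": [0,0,0]},
  {"xyz": [-5,-3.7,-1],"rot": [0,0,0]},
  {"xyz": [-5,-3.7,-1],"rot": [0,0,0]},
  {"xyz": [-5,-3.7,-1],"rot": [0,0,0]},
  {"xyz": [-5,-3.7,-1],"rot": [0,0,0]},
], grip=0.65)

```text
t: 52.0
tool_pos: [0.5316, 0.059, 0.1195]
orientation: [-3.141, 0.0, -0.003]
force: [-0.2, 1.0, -0.2]
opening: 0.0603
```

```bash
python3 look.py w35;python3 - <<'E'
from rodh import *
import pickle
s,c,im=pickle.load(open('pics/w35.pkl','rb'))
crop(im,200,150,360,310,5,'pics/w35c.png')
x,y,z=s['tool_pos']; print(w2p(c,[x,y,.03]),p2w(c,280,225,.03)-p2w(c,280,226,.03))
E
```

```text
t 52.0 tcp [0.5316 0.059  0.1195] az -0.0 F [-0.2  1.  -0.2] op 0.0603
[279.21451323 224.79247965] [-2.68788289e-07  9.27285768e-04  0.00000000e+00]
```

View pics/w35.png

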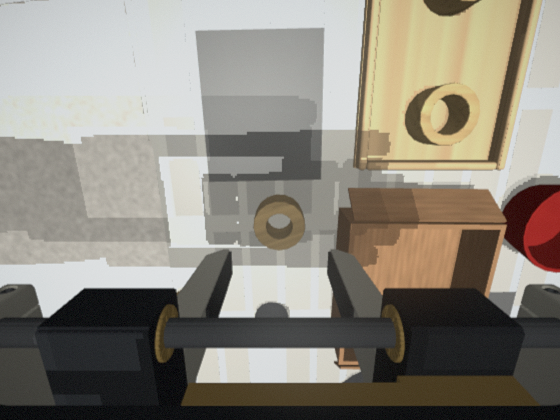

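View pics/w35c.png

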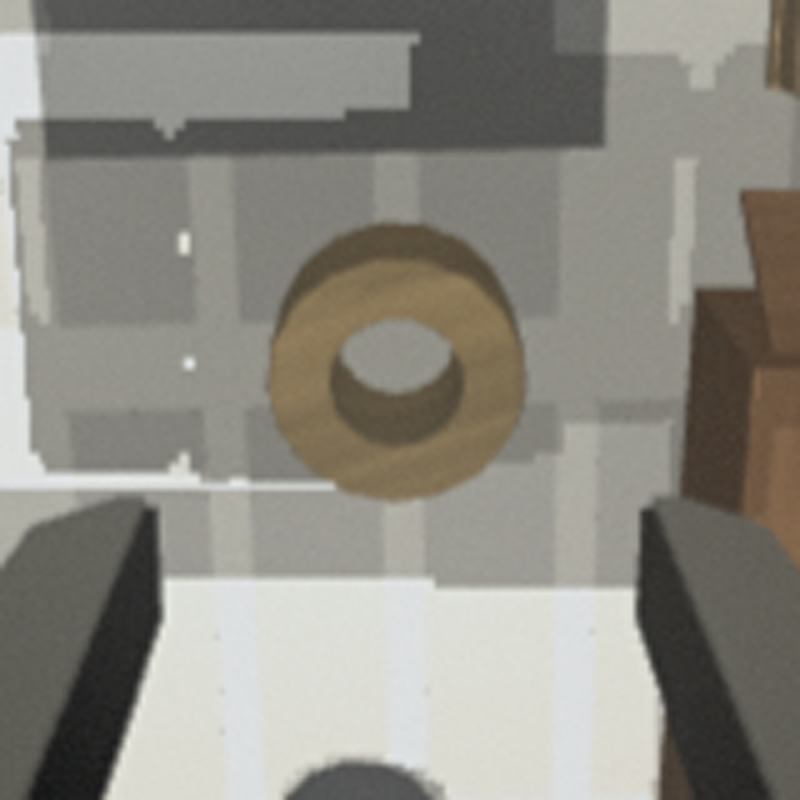

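Emit:
carry_out([
  {"xyz": [0,-0.1,0],"rot": [0,0,-8]},
  {"xyz": [0,-0.2,0],"rot": [0,0,-16]},
  {"xyz": [0,-0.2,0],"rot": [0,0,-24]},
  {"xyz": [0,-0.2,0],"rot": [0,0,-32]},
  {"xyz": [0,-0.2,0],"rot": [0,0,-40]},
  {"xyz": [0,-0.2,-1],"rot": [0,0,-45]},
  {"xyz": [0,-0.2,-3],"rot": [0,0,-45]},
  {"xyz": [0,-0.2,-3],"rot": [0,0,-45]},
  {"xyz": [0,-0.2,-3],"rot": [0,0,-45]},
])

```text
t: 52.95
tool_pos: [0.5303, 0.0569, 0.0883]
orientation: [2.902, -1.201, -0.002]
force: [0.7, -0.5, 0.2]
opening: 0.0607
```

```bash
python3 look.py w36;python3 - <<'E'
from rodh import *
import pickle
s,c,im=pickle.load(open('pics/w36.pkl','rb'))
x,y,z=s['tool_pos']; print(w2p(c,[x,y,.03]))
E
```

```text
t 52.95 tcp [0.5303 0.0569 0.0883] az -44.97 F [ 0.7 -0.5  0.2] op 0.0607
[279.68372716 237.69371281]
```

View pics/w36.png

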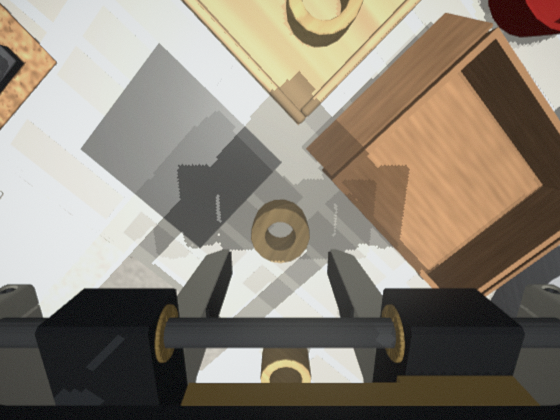

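Emit:
carry_out([
  {"xyz": [0,0.1,0],"rot": [0,0,0]},
  {"xyz": [0,0.1,0],"rot": [0,0,0]},
  {"xyz": [0,0.1,0],"rot": [0,0,0]},
])

```text
t: 53.3
tool_pos: [0.5306, 0.0575, 0.089]
orientation: [-2.902, 1.203, -0.002]
force: [-0.2, 0.8, 0.4]
opening: 0.0605
```

```bash
python3 look.py w37;python3 - <<'E'
from rodh import *
import pickle
s,c,im=pickle.load(open('pics/w37.pkl','rb'))
x,y,z=s['tool_pos']; print(w2p(c,[x,y,.03]))
crop(im,230,180,330,280,7,'pics/w37c.png')
E
```

```text
t 53.3 tcp [0.5306 0.0575 0.089 ] az -45.02 F [-0.2  0.8  0.4] op 0.0605
[279.6013987  237.51299916]
```

View pics/w37c.png

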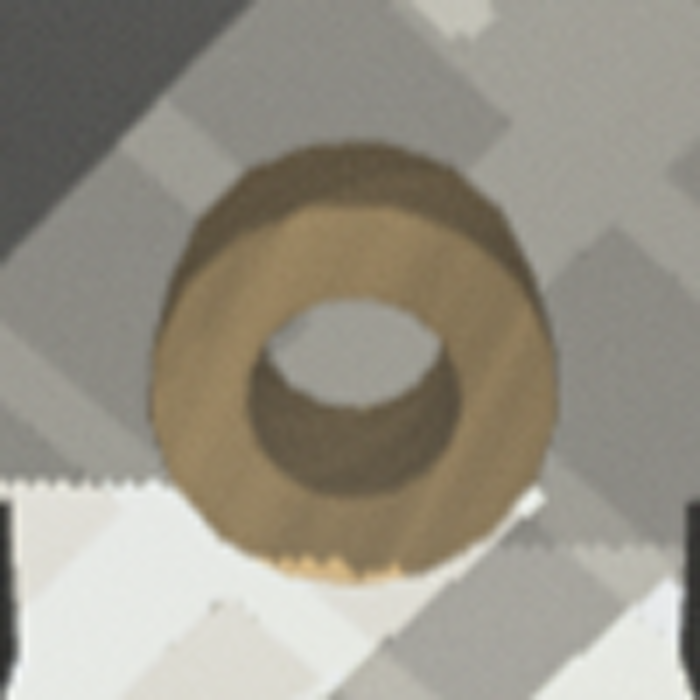

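Emit:
carry_out([
  {"xyz": [0.05,0.05,-2],"rot": [0,0,0]},
  {"xyz": [0.05,0.05,-4],"rot": [0,0,0]},
  {"xyz": [0.05,0.05,-6],"rot": [0,0,0]},
  {"xyz": [0.05,0.05,-6.8],"rot": [0,0,0]},
  {"xyz": [0.05,0.05,-6.8],"rot": [0,0,0]},
  {"xyz": [0.05,0.05,-6.8],"rot": [0,0,0]},
])

```text
t: 53.95
tool_pos: [0.5311, 0.0579, 0.0211]
orientation: [-2.902, 1.203, -0.001]
force: [0.7, -0.8, 0.6]
opening: 0.0606
```

Emit:
carry_out([
  {"xyz": [0,0,0],"rot": [0,0,0]},
  {"xyz": [0,0,0],"rot": [0,0,0]},
  {"xyz": [0,0,0],"rot": [0,0,0]},
  {"xyz": [0,0,0],"rot": [0,0,0]},
  {"xyz": [0,0,0],"rot": [0,0,0]},
], grip=0.4)

```text
t: 54.45
tool_pos: [0.5315, 0.058, 0.0214]
orientation: [-2.902, 1.202, -0.002]
force: [-0.4, -0.4, 6.2]
opening: 0.0462
```

Emit:
carry_out([
  {"xyz": [0,0,1],"rot": [0,0,0]},
  {"xyz": [0,0,4],"rot": [0,0,0]},
  {"xyz": [0,0,8],"rot": [0,0,0]},
  {"xyz": [0,-1,11],"rot": [0,0,8]},
  {"xyz": [-0.5,-5,11],"rot": [0,0,16]},
  {"xyz": [-1.2,-9.5,11],"rot": [0,0,24]},
  {"xyz": [-2,-14,11],"rot": [0,0,32]},
  {"xyz": [-3,-18.5,11],"rot": [0,0,40]},
  {"xyz": [-4,-23,11],"rot": [0,0,45]},
  {"xyz": [-5,-27.5,11],"rot": [0,0,45]},
])

```text
t: 55.45
tool_pos: [0.4798, -0.2189, 0.131]
orientation: [3.141, 0.006, 0.001]
force: [0.9, -0.2, -0.2]
opening: 0.0462
```

```bash
python3 look.py w38
```

```text
t 55.45 tcp [ 0.4798 -0.2189  0.131 ] az 0.21 F [ 0.9 -0.2 -0.2] op 0.0462
```

Emit:
carry_out([
  {"xyz": [-0.6,-4,0],"rot": [0,0,0]},
  {"xyz": [-1.3,-8.6,-0.5],"rot": [0,0,0]},
  {"xyz": [-1.3,-8.6,-3],"rot": [0,0,0]},
  {"xyz": [-1.3,-8.6,-5.2],"rot": [0,0,0]},
  {"xyz": [-1.3,-8.6,-5.2],"rot": [0,0,0]},
  {"xyz": [-1.3,-8.6,-5.2],"rot": [0,0,0]},
  {"xyz": [-1.3,-8.6,-5.2],"rot": [0,0,0]},
])

```text
t: 56.2
tool_pos: [0.4686, -0.3033, 0.08]
orientation: [3.14, 0.0, 0.003]
force: [-1.0, 0.6, 0.0]
opening: 0.0461
```

```bash
python3 look.py w39; python3 - <<'E'
from rodh import *
import pickle
s,c,im=pickle.load(open('pics/w39.pkl','rb'))
k=np.clip(im.astype(float)*1.7,0,255).astype(np.uint8)
crop(k,215,210,345,340,6,'pics/w39c.png')
E
```

```text
t 56.2 tcp [ 0.4686 -0.3033  0.08  ] az 0.01 F [-1.   0.6  0. ] op 0.0461
```

View pics/w39c.png

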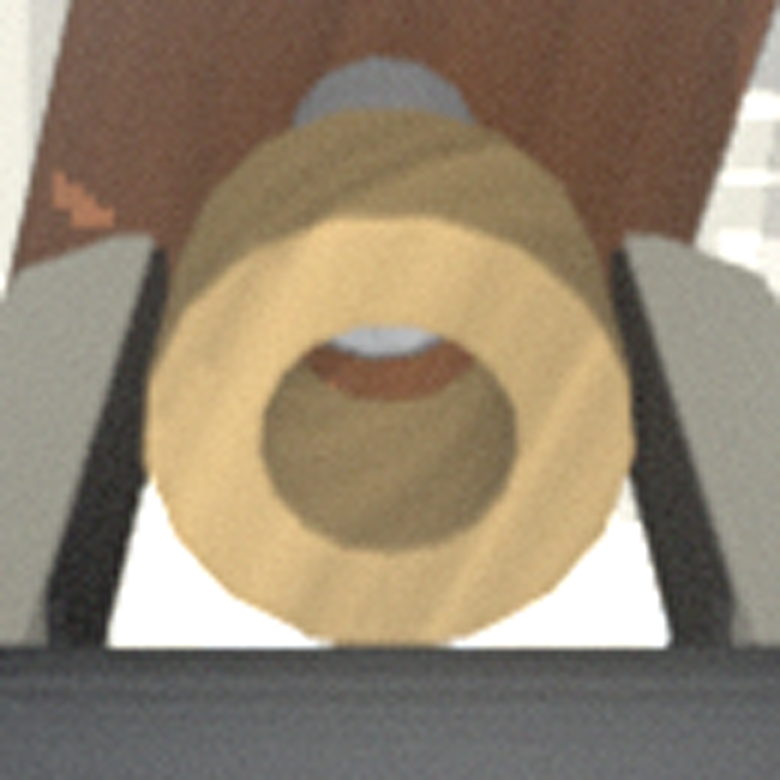

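Emit:
carry_out([
  {"xyz": [-0.05,0,-0.3],"rot": [0,0,0]},
  {"xyz": [-0.05,0,-0.6],"rot": [0,0,0]},
  {"xyz": [-0.05,0,-0.8],"rot": [0,0,0]},
  {"xyz": [-0.05,0,-0.9],"rot": [0,0,0]},
  {"xyz": [-0.05,0,-0.9],"rot": [0,0,0]},
])

```text
t: 56.75
tool_pos: [0.4677, -0.3035, 0.07]
orientation: [3.141, -0.001, 0.002]
force: [1.5, 0.2, 3.5]
opening: 0.046
```

Emit:
carry_out([
  {"xyz": [0,0,-0.1],"rot": [0,0,0]},
  {"xyz": [0,0,-0.2],"rot": [0,0,0]},
  {"xyz": [0,0,-0.2],"rot": [0,0,0]},
])

```text
t: 57.05
tool_pos: [0.4679, -0.3038, 0.0691]
orientation: [3.14, -0.001, 0.002]
force: [-1.1, 1.4, 14.0]
opening: 0.0459
```

```bash
python3 look.py w40; python3 - <<'E'
from rodh import *
import pickle
s,c,im=pickle.load(open('pics/w40.pkl','rb'))
k=np.clip(im.astype(float)*1.7,0,255).astype(np.uint8)
crop(k,215,210,345,340,6,'pics/w40c.png')
E
```

```text
t 57.05 tcp [ 0.4679 -0.3038  0.0691] az -0.02 F [-1.1  1.4 14. ] op 0.0459
```

View pics/w40c.png

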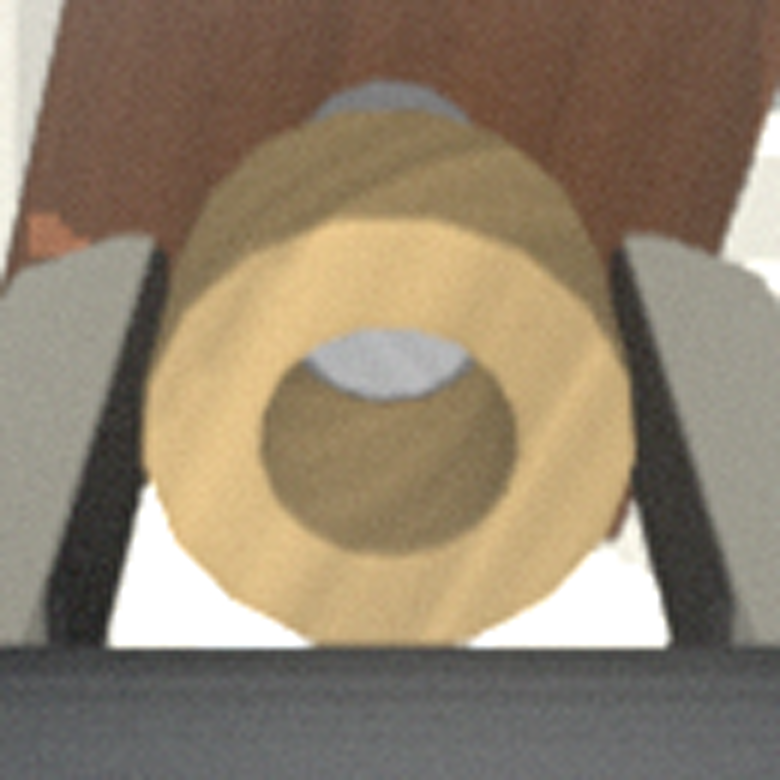

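Emit:
carry_out([
  {"xyz": [0,0,0.5],"rot": [0,0,0]},
  {"xyz": [0,0,3],"rot": [0,0,0]},
  {"xyz": [0,0,6],"rot": [0,0,0]},
  {"xyz": [3,2,7],"rot": [0,0,0]},
  {"xyz": [7,4.5,7],"rot": [0,0,0]},
  {"xyz": [11,7,7],"rot": [0,0,0]},
  {"xyz": [15,9.5,7],"rot": [0,0,0]},
  {"xyz": [18,11.2,7],"rot": [0,0,0]},
  {"xyz": [18.6,11.5,5],"rot": [0,0,0]},
  {"xyz": [18.6,11.5,3],"rot": [0,0,0]},
])

```text
t: 58.1
tool_pos: [0.654, -0.187, 0.0962]
orientation: [3.141, 0.003, 0.0]
force: [-1.0, -1.0, -1.1]
opening: 0.0464
```

Emit:
carry_out([
  {"xyz": [0,0,0],"rot": [0,0,0]},
  {"xyz": [0,0,0],"rot": [0,0,0]},
])

```text
t: 58.3
tool_pos: [0.6515, -0.1882, 0.0959]
orientation: [-3.141, 0.002, 0.005]
force: [0.0, -0.0, 0.0]
opening: 0.0461
```

```bash
python3 look.py w41
```

```text
t 58.3 tcp [ 0.6515 -0.1882  0.0959] az -0.06 F [ 0. -0.  0.] op 0.0461
```

View pics/w41.png

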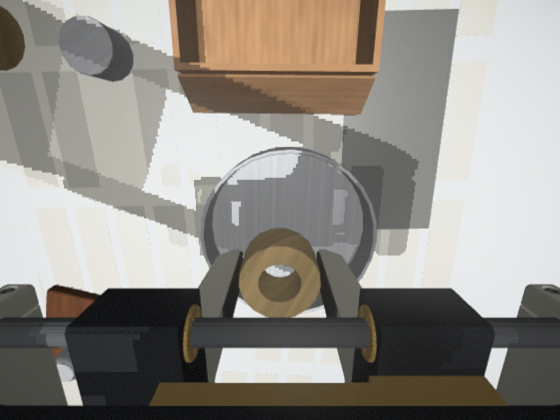

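```bash
python3 - <<'E'
from rodh import *
import pickle
s,c,im=pickle.load(open('pics/w41.pkl','rb'))
print(p2w(c,202,232,.032),p2w(c,377,232,.032),p2w(c,289,148,.032))
E
```

```text
[ 0.59022419 -0.18538086  0.032     ] [ 0.72813067 -0.1853937   0.032     ] [ 0.65832414 -0.12074337  0.032     ]
```

Emit:
carry_out([
  {"xyz": [0.6,0,-1.5],"rot": [0,0,0]},
  {"xyz": [0.6,0,-4],"rot": [0,0,0]},
  {"xyz": [0.6,0,-6],"rot": [0,0,0]},
  {"xyz": [0.6,0,-6.9],"rot": [0,0,0]},
  {"xyz": [0.6,0,-7.1],"rot": [0,0,0]},
  {"xyz": [0.6,0,-7.1],"rot": [0,0,0]},
])

```text
t: 58.95
tool_pos: [0.6595, -0.1883, 0.0268]
orientation: [3.141, -0.001, 0.001]
force: [0.3, 0.4, 0.1]
opening: 0.0461
```

Emit:
carry_out([
  {"xyz": [0,0,0],"rot": [0,0,0]},
  {"xyz": [0,0,0],"rot": [0,0,0]},
  {"xyz": [0,0,0],"rot": [0,0,0]},
  {"xyz": [0,0,1],"rot": [0,0,0]},
  {"xyz": [0,0,4],"rot": [0,0,0]},
  {"xyz": [0,0,8],"rot": [0,0,0]},
  {"xyz": [-2,1,10],"rot": [0,0,0]},
  {"xyz": [-6,4,10],"rot": [0,0,0]},
  {"xyz": [-10,7,10],"rot": [0,0,0]},
  {"xyz": [-14,9.5,10],"rot": [0,0,0]},
], grip=0.6)

```text
t: 59.95
tool_pos: [0.518, -0.092, 0.1274]
orientation: [3.141, -0.001, 0.002]
force: [0.0, -0.0, 0.7]
opening: 0.0558
```

Emit:
carry_out([
  {"xyz": [-4,2.6,-0.5],"rot": [0,0,0]},
  {"xyz": [-7.6,5,-0.5],"rot": [0,0,0]},
  {"xyz": [-7.9,5.2,-0.5],"rot": [0,0,0]},
  {"xyz": [-7.9,5.2,-0.5],"rot": [0,0,0]},
  {"xyz": [-7.9,5.2,-0.5],"rot": [0,0,0]},
  {"xyz": [-7.9,5.2,-0.5],"rot": [0,0,0]},
], grip=0.65)

```text
t: 60.55
tool_pos: [0.4415, -0.0418, 0.1222]
orientation: [3.141, -0.002, 0.002]
force: [-0.5, -0.5, 0.3]
opening: 0.0603
```

```bash
python3 look.py w42;python3 - <<'E'
from rodh import *
import pickle
s,c,im=pickle.load(open('pics/w42.pkl','rb'))
crop(im,200,150,360,310,5,'pics/w42c.png')
x,y,z=s['tool_pos']; print(w2p(c,[x,y,.034]),p2w(c,280,225,.03)-p2w(c,280,226,.03))
E
```

```text
t 60.55 tcp [ 0.4415 -0.0418  0.1222] az -0.06 F [-0.5 -0.5  0.3] op 0.0603
[279.24238914 225.1825172 ] [7.06261991e-07 9.38043677e-04 0.00000000e+00]
```

View pics/w42.png

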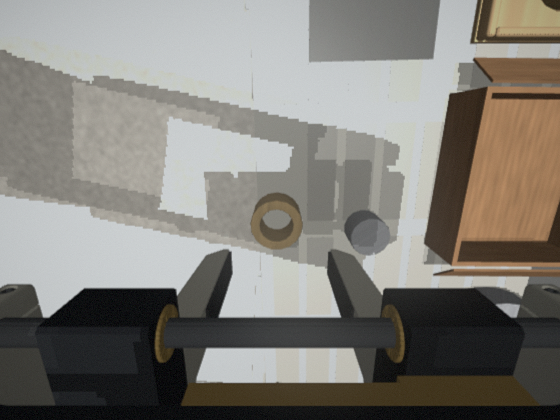

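View pics/w42c.png

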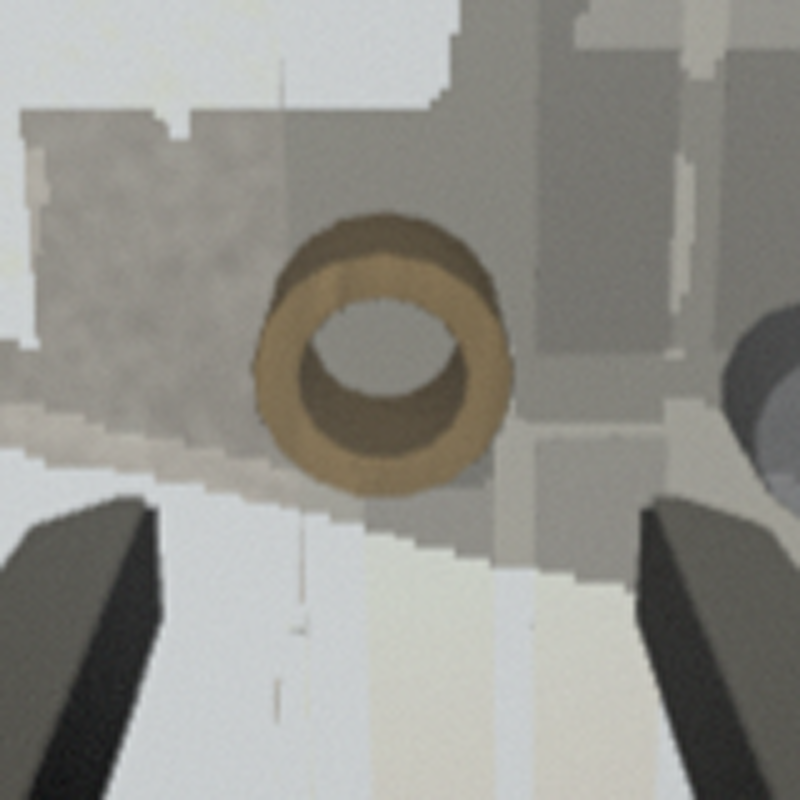

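Emit:
carry_out([
  {"xyz": [-0.25,0,-2],"rot": [0,0,0]},
  {"xyz": [-0.25,0,-5],"rot": [0,0,0]},
  {"xyz": [-0.25,0,-7.5],"rot": [0,0,0]},
  {"xyz": [-0.25,0,-9.3],"rot": [0,0,0]},
  {"xyz": [-0.25,0,-10.1],"rot": [0,0,0]},
  {"xyz": [-0.25,0,-10.1],"rot": [0,0,0]},
  {"xyz": [-0.25,0,-10.1],"rot": [0,0,0]},
])

```text
t: 61.3
tool_pos: [0.4384, -0.0414, 0.0211]
orientation: [3.141, -0.001, 0.001]
force: [0.2, -1.0, -0.1]
opening: 0.0606
```

Emit:
carry_out([
  {"xyz": [0,0,0],"rot": [0,0,0]},
  {"xyz": [0,0,0],"rot": [0,0,0]},
  {"xyz": [0,0,0],"rot": [0,0,0]},
  {"xyz": [0,0,0],"rot": [0,0,0]},
  {"xyz": [0,0,0],"rot": [0,0,0]},
], grip=0.4)

```text
t: 61.8
tool_pos: [0.4385, -0.0413, 0.0213]
orientation: [3.141, -0.001, 0.003]
force: [-0.7, 0.7, 6.7]
opening: 0.0455
```

Emit:
carry_out([
  {"xyz": [0,0,1],"rot": [0,0,0]},
  {"xyz": [0,0,4],"rot": [0,0,0]},
  {"xyz": [0,0,8],"rot": [0,0,0]},
  {"xyz": [1,0.2,11],"rot": [0,0,0]},
  {"xyz": [5,1,12],"rot": [0,0,0]},
  {"xyz": [9.5,1.8,12],"rot": [0,0,0]},
  {"xyz": [14,2.6,12],"rot": [0,0,0]},
  {"xyz": [18.5,3.4,12],"rot": [0,0,0]},
  {"xyz": [20.8,3.9,11],"rot": [0,0,0]},
  {"xyz": [20.8,3.9,10],"rot": [0,0,0]},
])

```text
t: 62.8
tool_pos: [0.648, -0.0013, 0.1204]
orientation: [-3.141, -0.001, -0.002]
force: [-0.3, -0.1, -1.0]
opening: 0.0456
```

Emit:
carry_out([
  {"xyz": [0,0,0],"rot": [0,0,0]},
  {"xyz": [0,0,0],"rot": [0,0,0]},
])

```text
t: 63.0
tool_pos: [0.6443, -0.0022, 0.12]
orientation: [-3.142, 0.001, 0.003]
force: [-0.5, 0.4, 0.6]
opening: 0.0457
```

```bash
python3 look.py w43
```

```text
t 63.0 tcp [ 0.6443 -0.0022  0.12  ] az -0.03 F [-0.5  0.4  0.6] op 0.0457
```

View pics/w43.png

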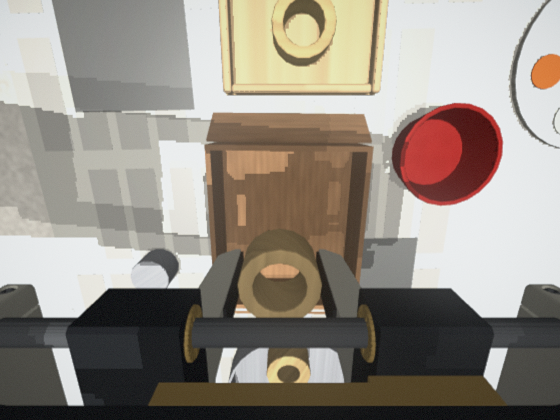

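Emit:
carry_out([
  {"xyz": [0.4,0,-1.5],"rot": [0,0,0]},
  {"xyz": [0.4,0,-4],"rot": [0,0,0]},
  {"xyz": [0.4,0,-6.5],"rot": [0,0,0]},
  {"xyz": [0.4,0,-8.5],"rot": [0,0,0]},
  {"xyz": [0.4,0,-9.3],"rot": [0,0,0]},
  {"xyz": [0.4,0,-9.4],"rot": [0,0,0]},
  {"xyz": [0.4,0,-9.4],"rot": [0,0,0]},
])

```text
t: 63.75
tool_pos: [0.6499, -0.0022, 0.0268]
orientation: [3.142, -0.001, 0.001]
force: [0.5, -0.4, -0.0]
opening: 0.0454
```

Emit:
carry_out([
  {"xyz": [0,0,0],"rot": [0,0,0]},
  {"xyz": [0,0,0],"rot": [0,0,0]},
  {"xyz": [0,0,0],"rot": [0,0,0]},
  {"xyz": [0,0,1],"rot": [0,0,0]},
  {"xyz": [0,0,4],"rot": [0,0,0]},
  {"xyz": [0,0,8],"rot": [0,0,0]},
  {"xyz": [0,0,12],"rot": [0,0,0]},
  {"xyz": [-3,0,15],"rot": [0,0,0]},
  {"xyz": [-8,0,16],"rot": [0,0,0]},
  {"xyz": [-13,0,16],"rot": [0,0,0]},
], grip=0.58)

```text
t: 64.75
tool_pos: [0.5212, -0.0023, 0.19]
orientation: [3.141, -0.001, 0.009]
force: [-0.2, 0.4, 0.6]
opening: 0.0538
```

Emit:
carry_out([
  {"xyz": [-4,-4,2],"rot": [0,0,0]},
  {"xyz": [-7,-8,4],"rot": [0,0,0]},
  {"xyz": [-10,-12,6],"rot": [0,0,0]},
  {"xyz": [-13,-16,6],"rot": [0,0,0]},
  {"xyz": [-13,-16,6],"rot": [0,0,0]},
  {"xyz": [-13,-16,6],"rot": [0,0,0]},
])

```text
t: 65.35
tool_pos: [0.3898, -0.164, 0.248]
orientation: [3.14, -0.007, 0.004]
force: [-0.1, -0.4, 0.3]
opening: 0.0538
```

```bash
python3 look.py w44; python3 - <<'E'
from plant import *
from h import *
im=read_camera('scene'); crop(im,180,120,480,330,2.6,'pics/s44.png'); cv2.imwrite('pics/scene44.png',im[:,:,::-1])
im=read_camera('top'); crop(im,130,140,400,300,2.96,'pics/t44.png')
E
```

```text
t 65.35 tcp [ 0.3898 -0.164   0.248 ] az -0.24 F [-0.1 -0.4  0.3] op 0.0538
```

View pics/s44.png

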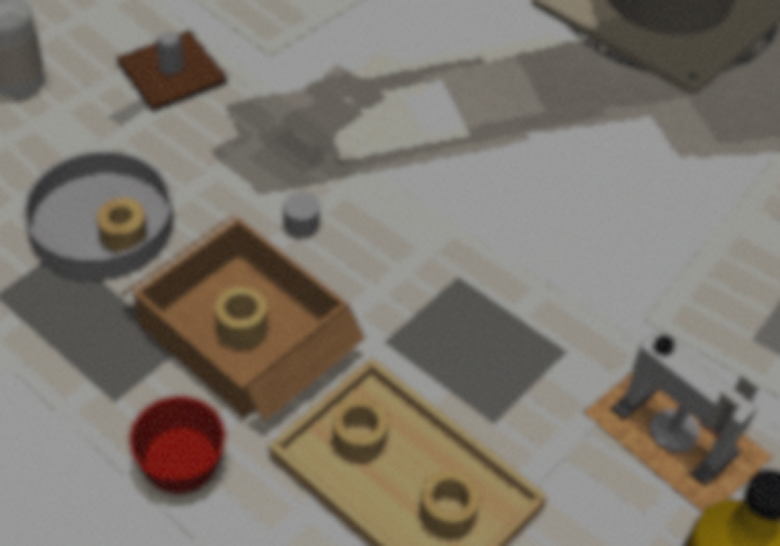

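View pics/t44.png

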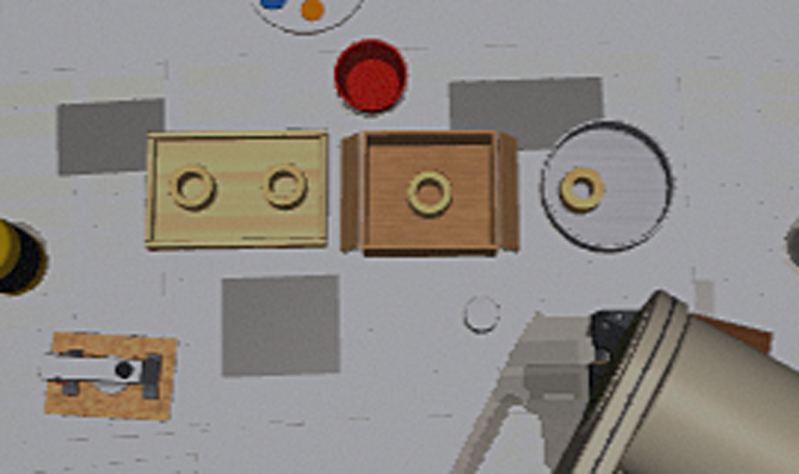

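```bash
python3 - <<'E'
from plant import *
print(close_job())
E
```

```text
the job is handed in; nothing more can be done
None
```

The job is done and handed in at about 65 s of the 210 s allowed. Four rings were on the table.

- **Heights:** I stood the gauge over the block first, then over each ring. I read the slide from how far its rod rose above the beam. The block gave about 25.9 mm, which I took as its 30 mm. Three rings gave 25.3 to 25.7 mm, so they are the right height. The fourth gave 29.4 mm, so it is too high, about 34 mm.
- **Fit:** Two of the right-height rings went fully down the pin, and each was let go there and seen resting on the base board. The third stopped on the pin's taper and did not move at about 14 N.
- **Sorting:** The two good rings are in the plywood tray. The tight one is in the tin and the too-high one is in the carton.

The last scene and top pictures show:
- all four rings in the right places;
- the gauge upright on its cork mat;
- the setting block, red pot and paint bottle where they were at the start.

The glue bottle is only partly in those closing pictures; the arm never came near it.

One thing disagreed: the ring in the tin lies about 3 cm to one side of where I set it down. It was probably the announced knock; it is still well inside the tin.

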